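# Unhook the hold-downs, sort them into the tray and latch its bail

## Robot

A 6-joint arm with a two-finger parallel gripper is mounted at the origin on a cart in front of the work surface, level with it; the furniture and walls round the work are solid. World frame = base frame: x ahead of the robot, y to its left, z up, the work surface at z = 0. Lengths are in m, angles in degrees, forces in N, time in s.
With the tool pointing down it reaches from about 0.35 to 0.875 m from the base axis. Payload 4.2 kg.
Tool frame: the origin (TCP) lies on the centre line of the jaws, within the pads' length; the fingertips stand 19 mm ahead of it and the grasp point (between the pads) is the TCP; z points along the fingers, y is the line along which they close (so a half turn about z gives the same grasp; the last joint's range is limited). The gripper opens to 87 mm and grips with 3 to 60 N. Pads are 19 mm wide; open, the fingers measure 117 mm over their backs; the gripper's body (75 mm by 190 mm) begins 51 mm behind the grasp point.
Start: joints at [-50.844, 22.042, 0.453, 0, -68.411, -14.817], TCP at [0.258, -0.569, 0.221] pointing down, gripper open.
Joint ranges: [-179.83, 179.83], [-69.29, 118.12], [-61.27, 80.66], [-181.25, 117.63], [-171.15, -9.14], [-177.46, 177.46]. Speed limits (degrees/s): [159.86, 159.86, 180, 180, 180, 180].

## Interface

Orientations are given as a 3x3 rotation matrix whose columns are the frame's x, y, z axes.
In Python, from station import sense, capture, finish_job, search_frame, masks_of gives the robot as it stands.
- The arm moves only by the tool drive_tool, never from a script. Its argument "rows" is a list of rows, each a list of 7 numbers: the opening in per cent of the stroke, from 0 (shut) to 100 (fully open), then the shift along the world's x, y, z in mm, then the turn, a rotation vector about the world's x, y, z in rad. In form: [[fingers, dx, dy, dz, wx, wy, wz], ...]. A call has 1 to 5 rows; each row shifts and turns the commanded pose from where the row before left it; what a row does not reach is not made up. A row lasts 1/12 s, in which the tool goes at most 41.7 mm and 7.16 degrees, less where a joint would pass 70% of its speed; a pose out of reach is approached as far as the arm can. A call is refused whole if a number of a shift passes 41.7 or a number of a turn 0.125, either way. A call with a gripper value outside its range is refused whole. The fingers move at their own pace and stop on an object; the grip force is fixed at half the most. Time passes only in rows, so rows that do not move let the fingers close. It gives the time, the measured TCP pose, the force, the opening and the grip force at its end, in the units of the state.
- sense(): the state, without advancing time (a new reading comes with each control period).
- capture(name): name is "side" or "top" or "wrist"; returns a dict with "frame" (420x560x3 uint8, red, green, blue), "z_map" (420x560 float32, m along the optical axis (not along the pixel's ray), 0 where there is no reading), "fx", "fy", "cx", "cy" (pixels), "R" (3x3) and "t" (3): a world point X has camera coordinates R X + t; the wrist camera has in their place "T_tool_cam" (4x4, takes a point from camera to tool coordinates, whose origin is the TCP and whose axes are the flange's). Camera axes: x right, y down, z forward; pixel columns grow to the right and rows downward; lengths in m; the calibration is good to about 2 mm. The wrist camera is an equidistant fisheye: a pixel r from the principal point sees the ray r / f radians off the axis. A picture is of the moment at which its call begins: read the wrist's pose just before it.
- finish_job(): hands the job in; it is judged then, once.
Trained networks look in a picture, given as the dict that the camera call returned (one of the last four; its "shot" number tells which), for a name from the list of things; names that differ only in an ending like _2 or _b are one class to them, and where a whole thing is asked for, a point or a joint stands for the part that bears it (a point fixed in the world has none). Each returns a list of dicts, best first, with "p" (0 to 1); they miss things now and then, are a little off and sometimes report something else, mostly with a low value. They report only what shows in the picture. A call takes as long as a camera call. They do not tell look-alikes from the thing itself.
- search_frame(label, picture): "xy" ([column, row] in pixels, amid what is visible of it).
- masks_of(label, picture): "region" (420x560 bool, what is visible of it) and "xy" ([column, row] in pixels, amid what is visible of it).
The state is a dict: "time_s": time; "joints": joint angles; "joint_velocities": joint speeds; "effort": joint torques, N m; "tcp_pos": TCP position; "ee_rot": TCP orientation; "wrist_force": force on the tool from outside, world axes, zero at the start; "moment": the same for the moment, N m; "gripper_width": opening from 0.0 (shut) to 1.0 (fully open); "gripper_force": force on a finger pad.
Only numpy, scipy, OpenCV 4.12 (cv2) and the standard library are available. Lean on these libraries where they do the work, as an engineer would, in place of code of your own. Each camera call takes 0.05 s, during which the arm holds its last target. There are 200 camera calls.

## Task

Take the hold-downs apart and put them away: unhook each hook bolt from its slotted bridge clamp by turning it until its toe lines up with the slot and lifting it out. Put every hook bolt in the tray's small compartment and every bridge clamp, also any that has no hook bolt in it, in the large one. Only when all are in, swing the tray's bail down over it until its bar rests fully in the catches; leave the other things on the bench where they are.

Things in the scene. Friction and masses are not known exactly. Their poses are not given: they have to be found in the camera images.
- hook_0_c (a point): hook bolt (absent in some starts), dark steel, 0.15 kg, 75 mm tall: round 10 mm shank on its z axis, bent at the foot into a 10 mm thick toe along its +x, reaching 24 mm from the shank axis, tip turned up to 16 mm above the underside. At the start it hangs by its collar in a bridge's slot, foot 4 mm above the bench, toe caught crosswise under the top plate. This point: shank axis, half-way up (37.5 mm)
- hook_1_c (a point): hook bolt (absent in some starts), dark steel, 0.15 kg, 75 mm tall: round 10 mm shank on its z axis, bent at the foot into a 10 mm thick toe along its +x, reaching 24 mm from the shank axis, tip turned up to 16 mm above the underside. At the start it hangs by its collar in a bridge's slot, foot 4 mm above the bench, toe caught crosswise under the top plate. This point: shank axis, half-way up (37.5 mm)
- hook_2_c (a point): hook bolt (absent in some starts), dark steel, 0.15 kg, 75 mm tall: round 10 mm shank on its z axis, bent at the foot into a 10 mm thick toe along its +x, reaching 24 mm from the shank axis, tip turned up to 16 mm above the underside. At the start it hangs by its collar in a bridge's slot, foot 4 mm above the bench, toe caught crosswise under the top plate. This point: shank axis, half-way up (37.5 mm)
- hook_0_head (a point): centre of the same hook bolt's flat head, 58 mm above the underside of its foot; head 12 mm thick (y) x 28 mm wide (x, the toe's direction) x 34 mm tall (41 to 75 mm up). Under the head a round collar, 28 mm diameter, 36 to 41 mm up. Same axes as the hook bolt
- hook_1_head (a point): centre of the same hook bolt's flat head, 58 mm above the underside of its foot; head 12 mm thick (y) x 28 mm wide (x, the toe's direction) x 34 mm tall (41 to 75 mm up). Under the head a round collar, 28 mm diameter, 36 to 41 mm up. Same axes as the hook bolt
- hook_2_head (a point): centre of the same hook bolt's flat head, 58 mm above the underside of its foot; head 12 mm thick (y) x 28 mm wide (x, the toe's direction) x 34 mm tall (41 to 75 mm up). Under the head a round collar, 28 mm diameter, 36 to 41 mm up. Same axes as the hook bolt
- bridge_0_c (a point): slotted bridge clamp, bright steel, 0.3 kg, 86 (x) x 44 (y) x 40 (z) mm, on two 8 mm thick legs at the ends of its length; top plate 8 mm thick (32 to 40 mm up) with a slot along x in the middle, 50 mm long, 18 mm wide; a hook bolt comes out upward when its toe lies along the slot. One without a hook bolt is simply loose. This point: its centre, 20 mm up
- bridge_1_c (a point): slotted bridge clamp, bright steel, 0.3 kg, 86 (x) x 44 (y) x 40 (z) mm, on two 8 mm thick legs at the ends of its length; top plate 8 mm thick (32 to 40 mm up) with a slot along x in the middle, 50 mm long, 18 mm wide; a hook bolt comes out upward when its toe lies along the slot. One without a hook bolt is simply loose. This point: its centre, 20 mm up
- bridge_2_c (a point): slotted bridge clamp, bright steel, 0.3 kg, 86 (x) x 44 (y) x 40 (z) mm, on two 8 mm thick legs at the ends of its length; top plate 8 mm thick (32 to 40 mm up) with a slot along x in the middle, 50 mm long, 18 mm wide; a hook bolt comes out upward when its toe lies along the slot. One without a hook bolt is simply loose. This point: its centre, 20 mm up
- tray: fixed open tray of bright sheet metal, 158 (x) x 332 (y) mm, walls 42 mm high, floor and walls 4 mm thick; a wall across it at y = +50 mm makes a small compartment (+y end) and a large one (-y end). Two catches stand out 50 mm from its front (-x) wall at y = +-90 mm. Origin: underside, centre of the outline; z up
- small_in (a point): centre of the inner floor of the small compartment (hook bolts), 150 (x) x 110 (y) mm inside, 38 mm deep; axes of the tray
- large_in (a point): centre of the inner floor of the large compartment (bridge clamps), 150 (x) x 210 (y) mm inside, 38 mm deep; axes of the tray
- bail (a joint): hinge angle of the tray's bail, rad: 0 = level over the tray, its bar in the two catches at the front; grows as it swings up and back, 1.57 upright, 1.9 at its stop. Hinge axis parallel to the tray's y through x = +83 mm, z = 50 mm of the tray. Stiff: it stays where it is left; 2 to 5 N at the bar swing it
- bail_bar (a point): middle of the bail's long bar, a round steel rod of 10 mm diameter parallel to the tray's y axis, 201 mm from the hinge axis, 352 mm long between two legs of the same rod; when shut it lies 50 mm above the bench, 39 mm in front of the tray's front wall
- cup_a: bystander: standing ceramic torch cup, 18 mm diameter, 42 mm tall, origin under its centre
- cup_b: bystander: standing ceramic torch cup, 20 mm diameter, 37 mm tall, origin under its centre
- marker: bystander: pale paint marker lying down, 14 x 125 x 14 mm (long along its y), origin under its centre
- weld_ring: bystander: turned aluminium weld ring lying flat, 69 mm diameter, 8 mm thick, origin under its centre
- bolt: bystander: M12 bolt lying down, 21 x 57 x 18 mm (long along its y), origin under its centre
Mind the look-alikes: they are no part of the job. What is shaped like the part that bears hook_1_c but yellow is not meant.

How it is judged (in metres and radians):
On the way:
1. every hook bolt lies in the small compartment and every bridge clamp in the large one, the bail still up (x of hook_0_c in the frame of tray between -0.075 and 0.075 m and y of hook_0_c in the frame of tray between 0.052 and 0.162 m and height (world z) of hook_0_c between 0 and 0.06 m and linear speed of each of hook_0, hook_1, hook_2, bridge_0, bridge_1, bridge_2 below 0.05 m/s and x of hook_1_c in the frame of tray between -0.075 and 0.075 m and y of hook_1_c in the frame of tray between 0.052 and 0.162 m and height (world z) of hook_1_c between 0 and 0.06 m and x of hook_2_c in the frame of tray between -0.075 and 0.075 m and y of hook_2_c in the frame of tray between 0.052 and 0.162 m and height (world z) of hook_2_c between 0 and 0.06 m and x of bridge_0_c in the frame of tray between -0.075 and 0.075 m and y of bridge_0_c in the frame of tray between -0.162 and 0.048 m and height (world z) of bridge_0_c between 0 and 0.08 m and x of bridge_1_c in the frame of tray between -0.075 and 0.075 m and y of bridge_1_c in the frame of tray between -0.162 and 0.048 m and height (world z) of bridge_1_c between 0 and 0.08 m and x of bridge_2_c in the frame of tray between -0.075 and 0.075 m and y of bridge_2_c in the frame of tray between -0.162 and 0.048 m and height (world z) of bridge_2_c between 0 and 0.08 m and value of joint bail above 1 rad), for 0.2 s.
At the end, for the whole second after the job is handed in: every hook bolt present has its middle inside the small compartment (less than 60 mm above the bench), every bridge clamp its middle inside the large one (less than 80 mm above the bench), all at rest, and the bail lies in its catches (joint below 0.06 rad) (x of hook_0_c in the frame of tray between -0.075 and 0.075 m and y of hook_0_c in the frame of tray between 0.052 and 0.162 m and height (world z) of hook_0_c between 0 and 0.06 m and linear speed of each of hook_0, hook_1, hook_2, bridge_0, bridge_1, bridge_2 below 0.05 m/s and x of hook_1_c in the frame of tray between -0.075 and 0.075 m and y of hook_1_c in the frame of tray between 0.052 and 0.162 m and height (world z) of hook_1_c between 0 and 0.06 m and x of hook_2_c in the frame of tray between -0.075 and 0.075 m and y of hook_2_c in the frame of tray between 0.052 and 0.162 m and height (world z) of hook_2_c between 0 and 0.06 m and x of bridge_0_c in the frame of tray between -0.075 and 0.075 m and y of bridge_0_c in the frame of tray between -0.162 and 0.048 m and height (world z) of bridge_0_c between 0 and 0.08 m and x of bridge_1_c in the frame of tray between -0.075 and 0.075 m and y of bridge_1_c in the frame of tray between -0.162 and 0.048 m and height (world z) of bridge_1_c between 0 and 0.08 m and x of bridge_2_c in the frame of tray between -0.075 and 0.075 m and y of bridge_2_c in the frame of tray between -0.162 and 0.048 m and height (world z) of bridge_2_c between 0 and 0.08 m and value of joint bail below 0.06 rad); the robot touches nothing.
It fails at once if a bystander (torch cup, marker, weld ring or bolt) is moved more than 50 mm (distance of any of cup_a, cup_b, marker, weld_ring, bolt from where it was at the start of the episode above 0.05 m).
Of hook_0, hook_1, hook_2 only 2 to 3 are there at a start; the rules pass over those that are not, and their reading is None.
At some moment in a run one of bridge_0, bridge_1, bridge_2 may be knocked a few centimetres aside while the robot is not near it.
Once in a run the grip may slacken for a moment while it holds something.
It also fails if it takes over 210 s, if anything falls off the work surface, if the arm or the gripper's body presses on something with over 40 N, if the wrist force passes 120 N, or if a joint passes its speed limit or range.

## Working session

There is one attempt and no reset: what is moved stays moved. The work goes in short steps, Python scripts to look and compute and a tool call to move; the robot and the scene stay as the last step left them, time stands still between calls to the robot, and variables do not carry over. Pictures are saved under pics/ and viewed, at most 14 in all, crops included, and the job is handed in when it is done.

Besides the shell and the picture viewer there is one more tool, called after "Call:" as a command line: name --pt "numbers of a row" for each row, then --argument value for the rest. drive_tool: Moves the arm, as the interface text tells. Its arguments: {"type":"object","properties":{"rows":{"type":"array"}},"required":["rows"]}

```bash
mkdir -p pics; cat > h.py <<'E'
import numpy as np, cv2
from station import *
def world(c,s=None):
    z=c["z_map"]; v,u=np.mgrid[0:420,0:560]
    if "R" in c:
        P=np.stack([(u-c["cx"])/c["fx"]*z,(v-c["cy"])/c["fy"]*z,z],-1)
        W=(P-np.array(c["t"]))@np.array(c["R"])
    else:
        x=(u-c["cx"])/c["fx"]; y=(v-c["cy"])/c["fy"]; r=np.hypot(x,y)+1e-9
        k=np.tan(np.minimum(r,1.5))/r
        P=np.stack([x*k*z,y*k*z,z],-1)
        T=np.array(c["T_tool_cam"]); P=P@T[:3,:3].T+T[:3,3]
        W=P@np.array(s["ee_rot"]).T+np.array(s["tcp_pos"])
    W[z<=0]=np.nan
    return W
def save(c,n): cv2.imwrite("pics/%s.png"%n,cv2.cvtColor(c["frame"],cv2.COLOR_RGB2BGR))
E
python3 - <<'E'
from h import *
s=sense(); print(s["time_s"],s["tcp_pos"],np.round(s["ee_rot"],3).tolist(),s["gripper_width"])
a=capture("top"); b=capture("side")
cv2.imwrite("pics/a.png",cv2.cvtColor(a["frame"],cv2.COLOR_RGB2BGR)); save(b,"b")
np.set_printoptions(precision=3,suppress=True)
W=world(a)
for l in ["hook_0_c","hook_0_head","bridge_0_c","tray","small_in","large_in","bail_bar","cup_a","marker","weld_ring","bolt"]:
    for d in masks_of(l,a):
        m=d["region"]; p=W[m]; p=p[~np.isnan(p[:,0])]
        r=cv2.minAreaRect((p[:,:2]*1000).astype(np.float32))
        print(l,round(d["p"],2),np.round(d["xy"]),"med",np.median(p,0),"zmax",np.percentile(p[:,2],97),"rect",np.round(r[0]),np.round(r[1]),round(r[2]),"rgb",a["frame"][m].mean(0).round())
E
```

```text
0.0 [ 0.25734792 -0.56889722  0.21984428] [[-0.911, -0.412, -0.001], [-0.412, 0.911, 0.002], [0.0, 0.002, -1.0]] 0.9983242724187361
hook_0_c 0.61 [289. 201.] med [ 0.619 -0.044  0.025] zmax 0.04387225123680073 rect [619. -45.] [18. 15.] 85 rgb [144. 106.  87.]
bridge_0_c 0.8 [382. 249.] med [ 0.481 -0.312  0.04 ] zmax 0.04421494653892421 rect [ 483. -320.] [55. 95.] 72 rgb [148. 146. 144.]
tray 0.76 [181. 234.] med [0.525 0.258 0.006] zmax 0.25258237107667325 rect [537. 286.] [320. 436.] 10 rgb [221. 221. 217.]
tray 0.22 [301. 170.] med [ 0.709 -0.073  0.023] zmax 0.0395838610848473 rect [710. -72.] [27. 18.] 4 rgb [151. 111.  90.]
small_in 0.58 [182. 236.] med [0.527 0.258 0.006] zmax 0.252503334167105 rect [543. 291.] [325. 439.] 8 rgb [219. 219. 215.]
small_in 0.29 [290. 202.] med [ 0.616 -0.045  0.026] zmax 0.044588965164647464 rect [619. -46.] [12. 15.] 67 rgb [147. 106.  86.]
large_in 0.56 [181. 235.] med [0.526 0.258 0.006] zmax 0.2524209581204408 rect [538. 289.] [326. 444.] 11 rgb [220. 220. 216.]
bail_bar 0.74 [151. 181.] med [0.633 0.288 0.25 ] zmax 0.2552532283862567 rect
[... 487 characters left out ...]
84719635 rect [547. 259.] [324. 375.] 8 rgb [223. 222. 218.]
marker 0.72 [324. 260.] med [ 0.452 -0.133  0.076] zmax 0.08296380733094245 rect [ 452. -135.] [26. 24.] 26 rgb [80. 78. 78.]
marker 0.22 [341. 199.] med [ 0.636 -0.187  0.04 ] zmax 0.044949003469679734 rect [ 641. -190.] [44. 87.] 48 rgb [215. 214. 212.]
weld_ring 0.73 [372. 161.] med [ 0.727 -0.279  0.008] zmax 0.013451140331586828 rect [ 729. -276.] [66. 68.] 16 rgb [241. 242. 241.]
bolt 0.49 [414. 220.] med [ 0.566 -0.409  0.013] zmax 0.02131648126628983 rect [ 566. -410.] [18. 55.] 13 rgb [182. 174. 161.]
bolt 0.35 [323. 258.] med [ 0.451 -0.133  0.074] zmax 0.08295082785805313 rect [ 450. -135.] [24. 29.] 56 rgb [86. 84. 83.]
```

View pics/a.png

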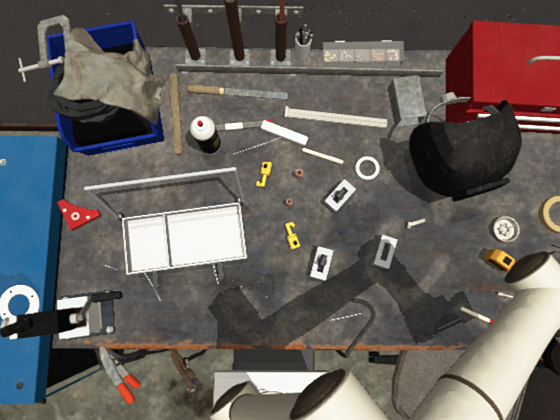

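View pics/b.png

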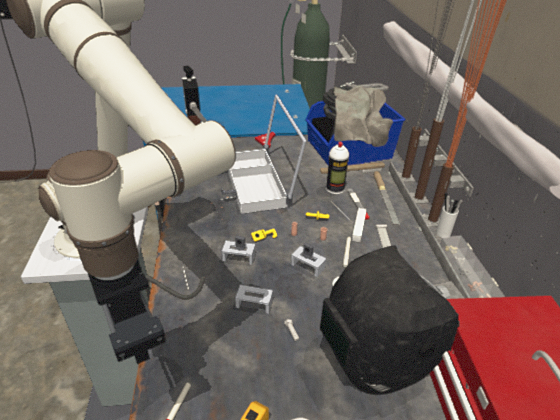

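Top view: bridges at (340,193) and (321,262) carry dark hook heads, the one at (385,250) is empty. The yellow ones (263,173) and (292,234) are look-alikes. The cups are at (298,172) and (289,202), and the tray at (183,238) has its bail up. The side view agrees.

```bash
cat >> h.py <<'E'
np.set_printoptions(precision=3,suppress=True)
def rect(W,c,rad,z0,z1,fl=None):
    m=(np.hypot(W[...,0]-c[0],W[...,1]-c[1])<rad)&(W[...,2]>z0)&(W[...,2]<z1)
    p=W[m]
    if len(p)<8: return None
    r=cv2.minAreaRect((p[:,:2]*1000).astype(np.float32))
    b=cv2.boxPoints(r); e=[b[1]-b[0],b[2]-b[1]]; e=max(e,key=np.linalg.norm)
    return dict(n=len(p),c=np.round(r[0],1),size=np.round(sorted(r[1]),1),longdeg=round(float(np.degrees(np.arctan2(e[1],e[0]))%180),1),z=np.round(np.median(p[:,2])*1000,1))
E
python3 - <<'E'
from h import *
a=capture("top"); W=world(a)
print(a["fx"],a["R"],a["t"])
for u,v in [(340,193),(321,262),(385,250)]:
    c=W[v-6:v+7,u-6:u+7].reshape(-1,3); c=np.nanmedian(c,0); print(c)
    print(" bridge",rect(W,c,.06,.032,.047)); print(" head",rect(W,c,.05,.066,.09))
m=(W[...,2]>.036)&(W[...,2]<.048)
v,u=np.mgrid[0:420,0:560]
t=m&(u>110)&(u<255)&(v>195)&(v<300); p=W[t]
r=cv2.minAreaRect((p[:,:2]*1000).astype(np.float32)); print("tray rim",len(p),r, cv2.boxPoints(r))
t=(W[...,2]>.23)&(W[...,2]<.28)&(u<260)&(u>70)&(v<205)&(v>150);p=W[t]
r=cv2.minAreaRect((p[:,:2]*1000).astype(np.float32)); print("bar",len(p),r,np.median(p[:,2]), cv2.boxPoints(r))
b=capture("side");W=world(b)
for c in [(.637,-.19),(.452,-.133),(.483,-.32)]:
    print(" bridge",rect(W,c,.06,.034,.045)); print(" head",rect(W,c,.05,.066,.09))
E
```

```text
445.6562472342875 [[ 0.007 -1.     0.012]
 [-0.988 -0.008 -0.151]
 [ 0.151 -0.011 -0.988]] [-0.029  0.589  1.208]
[ 0.641 -0.186  0.043]
 bridge {'n': 367, 'c': array([ 641. , -190.1]), 'size': array([43.7, 87.2]), 'longdeg': 138.2, 'z': np.float64(40.9)}
 head {'n': 45, 'c': array([ 638.1, -185.5]), 'size': array([ 9.9, 27.6]), 'longdeg': 135.7, 'z': np.float64(78.9)}
[ 0.449 -0.132  0.043]
 bridge {'n': 374, 'c': array([ 447.5, -136.3]), 'size': array([44.2, 85.8]), 'longdeg': 164.8, 'z': np.float64(41.0)}
 head {'n': 50, 'c': array([ 452.8, -136.4]), 'size': array([12. , 27.3]), 'longdeg': 157.2, 'z': np.float64(78.9)}
[ 0.485 -0.322  0.036]
 bridge {'n': 393, 'c': array([ 481. , -314.5]), 'size': array([45.1, 86.3]), 'longdeg': 161.5, 'z': np.float64(40.7)}
 head None
tray rim 850 ((494.4869689941406, 247.71876525878906), (211.7323760986328, 341.0804748535156), 6.286224365234375) [[370.584 405.642]
 [407.931  66.612]
 [618.39   89.796]
 [581.043 428.825]]
bar 674 ((634.6906127929688, 265.378662109375), (14.543670654296875, 361.0126647949219), 8.54525375366211) 0.25156705550336667 [[600.678 442.801]
 [654.321  85.796]
 [668.703  87.957]
 [615.06  444.962]]
 bridge {'n': 293, 'c': array([ 641.9, -190.1]), 'size': array([47.6, 88.1]), 'longdeg': 138.6, 'z': np.float64(39.8)}
 head {'n': 59, 'c': array([ 639.1, -189.1]), 'size': array([15., 27.]), 'longdeg': 136.6, 'z': np.float64(75.9)}
 bridge {'n': 272, 'c': array([ 448.8, -137.3]), 'size': array([47.6, 86.2]), 'longdeg': 164.3, 'z': np.float64(39.9)}
 head {'n': 55, 'c': array([ 454.3, -138.1]), 'size': array([13.2, 27.7]), 'longdeg': 150.5, 'z': np.float64(76.0)}
 bridge {'n': 427, 'c': array([ 482.8, -314.7]), 'size': array([47.9, 86.4]), 'longdeg': 162.7, 'z': np.float64(39.9)}
 head None
```

Call:
drive_tool --pt "100 17.5 39 4 0 0 0" --pt "100 17.5 39 4 0 0 0" --pt "100 17.5 39 4 0 0 0" --pt "100 17.5 39 4 0 0 0" --pt "100 17.5 39 4 0 0 0"

```text
time_s: 1.17
tcp_pos: [0.3428, -0.3785, 0.2406]
ee_rot: [[-0.911, -0.412, 0.0], [-0.412, 0.911, -0.0], [-0.0, -0.0, -1.0]]
wrist_force: [1.1, -0.1, 0.1]
gripper_width: 1.001
gripper_force: 0.0
```

Call:
drive_tool --pt "100 17.5 39 0 0 0 0" --pt "100 17.5 39 0 0 0 0" --pt "100 17.5 39 0 0 0 0" --pt "100 17.5 39 0 0 0 0" --pt "100 17.5 39 0 0 0 0"

```text
time_s: 1.58
tcp_pos: [0.4282, -0.1882, 0.2409]
ee_rot: [[-0.911, -0.412, 0.001], [-0.412, 0.911, -0.0], [-0.001, -0.001, -1.0]]
wrist_force: [1.4, -0.6, 0.2]
gripper_width: 1.001
gripper_force: 0.0
```

Call:
drive_tool --pt "100 17.5 39 0 0 0 0" --pt "100 0 0 0 0 0 0" --pt "100 0 0 0 0 0 0"

```text
time_s: 1.83
tcp_pos: [0.4456, -0.1502, 0.2406]
ee_rot: [[-0.909, -0.416, 0.0], [-0.416, 0.909, -0.0], [-0.0, -0.0, -1.0]]
wrist_force: [-0.6, -0.4, -0.7]
gripper_width: 0.997
gripper_force: 0.0
```

```bash
python3 - <<'E'
from h import *
s=sense(); print(s["time_s"],np.array(s["tcp_pos"]),s["wrist_force"])
w=capture("wrist"); save(w,"w1"); print(w["T_tool_cam"],w["fx"],w["cx"],w["cy"])
W=world(w,s)
for c in [(.637,-.19),(.452,-.133),(.483,-.32)]:
    print(" bridge",rect(W,c,.06,.034,.045)); print(" head",rect(W,c,.05,.066,.09))
    print(" headtop",rect(W,c,.05,.075,.09))
E
```

```text
1.8333 [ 0.446 -0.15   0.241] [-0.626 -0.377 -0.744]
[[-0.    -0.958 -0.285  0.079]
 [ 1.    -0.001  0.    -0.001]
 [-0.    -0.285  0.958 -0.164]
 [ 0.     0.     0.     1.   ]] 325.19226210127806 276.8174653104752 204.6273461307825
 bridge {'n': 75, 'c': array([ 623.3, -174.6]), 'size': array([20.1, 56.9]), 'longdeg': 21.1, 'z': np.float64(39.9)}
 head {'n': 172, 'c': array([ 636.8, -186.3]), 'size': array([11.8, 25. ]), 'longdeg': 140.3, 'z': np.float64(79.0)}
 headtop {'n': 133, 'c': array([ 637.1, -186.5]), 'size': array([11.7, 24.4]), 'longdeg': 140.5, 'z': np.float64(79.3)}
 bridge {'n': 2007, 'c': array([ 447.8, -137.4]), 'size': array([44.5, 85.9]), 'longdeg': 164.8, 'z': np.float64(40.6)}
 head {'n': 347, 'c': array([ 453. , -137.8]), 'size': array([12.5, 28. ]), 'longdeg': 155.9, 'z': np.float64(79.0)}
 headtop {'n': 292, 'c': array([ 453.1, -137.7]), 'size': array([12.3, 27.8]), 'longdeg': 157.1, 'z': np.float64(79.2)}
 bridge {'n': 1922, 'c': array([ 480.9, -315.3]), 'size': array([44.9, 87.1]), 'longdeg': 161.9, 'z': np.float64(40.5)}
 head None
 headtop None
```

View pics/w1.png

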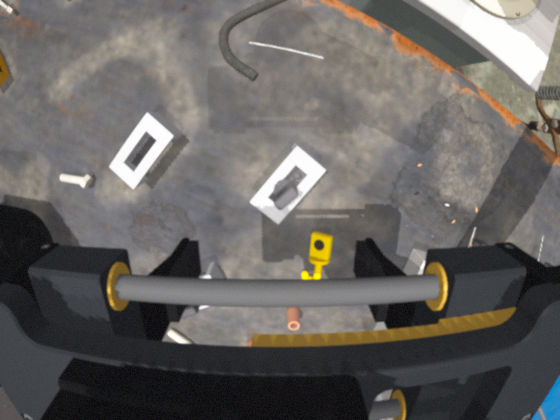

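```bash
python3 - <<'E'
from h import *
im=cv2.imread("pics/w1.png")
A=cv2.resize(im[135:235,235:340],(420,400),interpolation=cv2.INTER_CUBIC)
b=cv2.imread("pics/b.png")[225:280,215:330]
B=cv2.resize(b,(380,182),interpolation=cv2.INTER_CUBIC)
a=cv2.imread("pics/a.png")[175:285,300:365]
C=cv2.resize(a,(236,400),interpolation=cv2.INTER_CUBIC)[:218]
D=np.zeros((400,380,3),np.uint8); D[:182]=B; D[182:400,:236]=C
cv2.imwrite("pics/crop1.png",np.hstack([A,D]))
E
```

```text
(no output)
```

View pics/crop1.png

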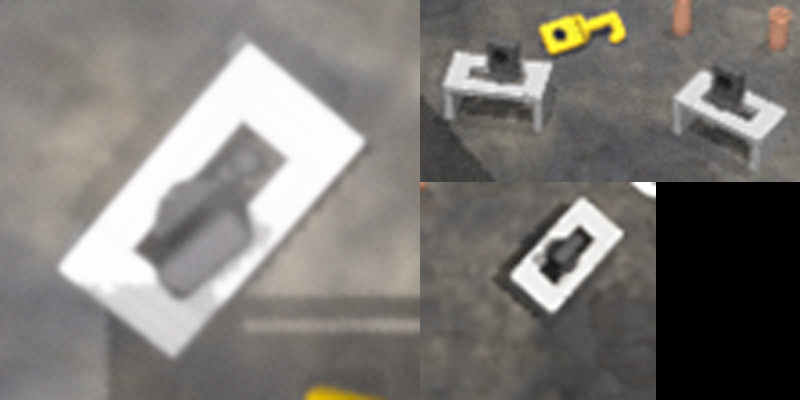

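Crop: the toe tip shows in the slot at (240,160), near the slot's direction, and both heads are within about 10° of their bridge's long axis. I'll grasp the near head across its thickness.

Call:
drive_tool --pt "50 1.5 2.5 -10 0 0 -0.119" --pt "50 1.5 2.5 -10 0 0 -0.119" --pt "50 1.5 2.5 -10 0 0 -0.119" --pt "50 1.5 2.5 -10 0 0 -0.119" --pt "50 1.5 2.5 -10 0 0 -0.119"

```text
time_s: 2.3
tcp_pos: [0.4517, -0.1411, 0.19]
ee_rot: [[-0.984, 0.178, 0.0], [0.178, 0.984, -0.0], [-0.0, -0.0, -1.0]]
wrist_force: [-0.5, -0.1, 0.3]
gripper_width: 0.708
gripper_force: 0.0
```

Call:
drive_tool --pt "50 0 0 -20 0 0 -0.119" --pt "50 0 0 -20 0 0 -0.119" --pt "50 0 0 -20 0 0 0" --pt "50 0 0 0 0 0 0" --pt "50 0 0 0 0 0 0"

```text
time_s: 2.72
tcp_pos: [0.4515, -0.141, 0.13]
ee_rot: [[-0.917, 0.398, -0.002], [0.398, 0.917, -0.001], [0.002, -0.001, -1.0]]
wrist_force: [-0.1, -1.4, 0.8]
gripper_width: 0.506
gripper_force: 0.0
```

Call:
drive_tool --pt "50 1.5 3 -16 0 0 0" --pt "50 0 0 -16 0 0 0" --pt "50 0 0 -16 0 0 0" --pt "50 0 0 -14 0 0 0" --pt "50 0 0 0 0 0 0"

```text
time_s: 3.13
tcp_pos: [0.453, -0.1372, 0.0676]
ee_rot: [[-0.917, 0.398, -0.002], [0.398, 0.917, 0.0], [0.002, -0.001, -1.0]]
wrist_force: [-0.3, -0.3, 0.3]
gripper_width: 0.505
gripper_force: 0.0
```

Call:
drive_tool --pt "0 0 0 0 0 0 0" --pt "0 0 0 0 0 0 0" --pt "0 0 0 0 0 0 0" --pt "0 0 0 0 0 0 0" --pt "0 0 0 0 0 0 0"

```text
time_s: 3.55
tcp_pos: [0.4544, -0.1366, 0.0692]
ee_rot: [[-0.918, 0.397, 0.002], [0.397, 0.918, 0.0], [-0.002, 0.001, -1.0]]
wrist_force: [0.1, -0.1, -0.5]
gripper_width: 0.211
gripper_force: 0.0
```

Call:
drive_tool --pt "0 0 0 0 0 0 0" --pt "0 0 0 0 0 0 0.07" --pt "0 0 0 0 0 0 0.07" --pt "0 0 0 0 0 0 0" --pt "0 0 0 0 0 0 0"

```text
time_s: 3.97
tcp_pos: [0.4544, -0.1366, 0.0689]
ee_rot: [[-0.964, 0.266, 0.001], [0.266, 0.964, -0.0], [-0.001, 0.0, -1.0]]
wrist_force: [-0.2, 0.7, 2.4]
gripper_width: 0.129
gripper_force: 30.0
```

```bash
python3 - <<'E'
from h import *
s=sense(); w=capture("wrist"); save(w,"w2"); b=capture("side"); save(b,"b2")
im=np.hstack([w["frame"],cv2.resize(b["frame"][215:300,200:313],(560,420))]); im=cv2.resize(im,(800,300)); cv2.imwrite("pics/c2.png",im[...,::-1])
E
```

```text
(no output)
```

View pics/c2.png

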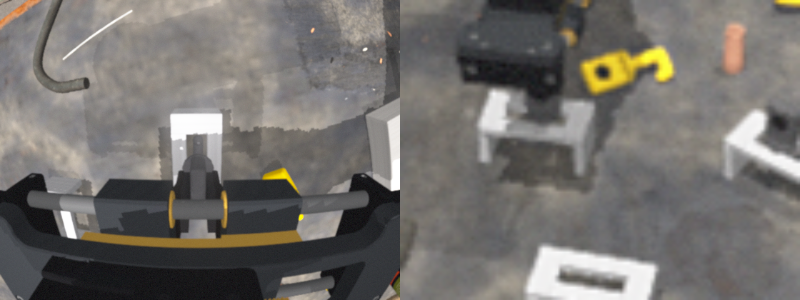

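Head gripped (11 mm) and aligned with the slot. Lift gently in small steps, watching the force.

Call:
drive_tool --pt "0 0 0 4 0 0 0" --pt "0 0 0 4 0 0 0" --pt "0 0 0 4 0 0 0" --pt "0 0 0 4 0 0 0" --pt "0 0 0 4 0 0 0"

```text
time_s: 4.48
tcp_pos: [0.4536, -0.1366, 0.0886]
ee_rot: [[-0.964, 0.265, -0.0], [0.265, 0.964, 0.0], [0.0, -0.0, -1.0]]
wrist_force: [0.1, 0.5, -1.6]
gripper_width: 0.134
gripper_force: 30.0
```

Call:
drive_tool --pt "0 0 0 5 0 0 0" --pt "0 0 0 5 0 0 0" --pt "0 0 0 5 0 0 0" --pt "0 0 0 0 0 0 0" --pt "0 0 0 0 0 0 0"

```text
time_s: 4.9
tcp_pos: [0.4541, -0.1366, 0.1037]
ee_rot: [[-0.964, 0.265, 0.001], [0.265, 0.964, 0.0], [-0.001, 0.0, -1.0]]
wrist_force: [-0.5, -0.9, -1.9]
gripper_width: 0.129
gripper_force: 30.0
```

```bash
python3 - <<'E'
from h import *
s=sense(); b=capture("side"); W=world(b)
m=(np.hypot(W[...,0]-.448,W[...,1]+.137)<.07)&(W[...,2]>.02)&(W[...,2]<.09)&(b["frame"].min(2)>140)
print(np.percentile(W[m][:,2],[5,25,50,75,95]),m.sum())
cv2.imwrite("pics/c3.png",cv2.resize(b["frame"][205:300,190:320,::-1],(650,475)))
E
```

```text
[0.033 0.038 0.04  0.041 0.043] 241
```

View pics/c3.png

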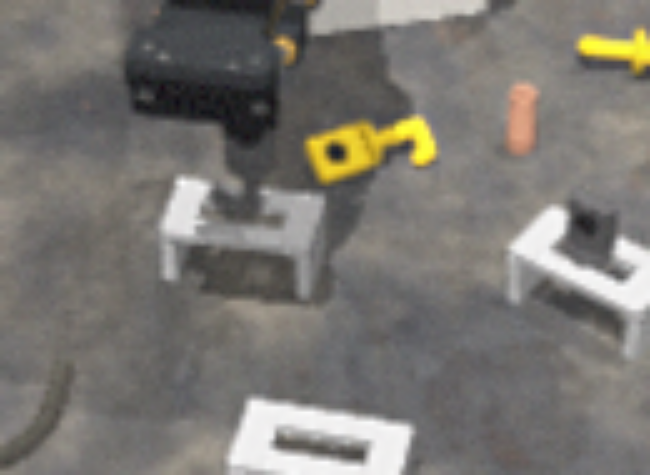

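Call:
drive_tool --pt "0 0 0 18 0 0 0" --pt "0 0 0 18 0 0 0" --pt "0 0 0 18 0 0 0" --pt "0 0 10 18 0 0 0" --pt "0 2 35 18 0 0 0.1"

```text
time_s: 5.37
tcp_pos: [0.4552, -0.0933, 0.1936]
ee_rot: [[-0.985, 0.171, -0.002], [0.171, 0.985, -0.001], [0.002, -0.001, -1.0]]
wrist_force: [1.9, 0.7, -1.9]
gripper_width: 0.134
gripper_force: 30.0
```

Call:
drive_tool --pt "0 3 38 0 0 0 0.1" --pt "0 3 38 0 0 0 0.1" --pt "0 3 38 0 0 0 0.1" --pt "0 3 38 0 0 0 0" --pt "0 3 38 0 0 0 0"

```text
time_s: 5.78
tcp_pos: [0.4703, 0.1001, 0.1931]
ee_rot: [[-0.991, -0.132, -0.001], [-0.132, 0.991, -0.0], [0.001, -0.0, -1.0]]
wrist_force: [2.4, -0.4, -2.1]
gripper_width: 0.132
gripper_force: 30.0
```

Call:
drive_tool --pt "0 3 38 0 0 0 0" --pt "0 3 38 0 0 0 0" --pt "0 3 30 0 0 0 0" --pt "0 0 0 0 0 0 0" --pt "0 0 0 0 0 0 0"

```text
time_s: 6.2
tcp_pos: [0.4794, 0.2058, 0.1924]
ee_rot: [[-0.991, -0.134, -0.002], [-0.134, 0.991, -0.001], [0.002, -0.001, -1.0]]
wrist_force: [0.2, -0.3, -2.3]
gripper_width: 0.131
gripper_force: 30.0
```

```bash
python3 - <<'E'
from h import *
s=sense(); print(s["time_s"],s["tcp_pos"],s["gripper_width"],s["joints"])
a=capture("top"); w=capture("wrist"); save(w,"w3")
for W,n in ((world(a),"top"),(world(w,s),"wrist")):
    # outer wall rim & floor fits
    m=(W[...,2]>.036)&(W[...,2]<.048)&(W[...,0]>.38)&(W[...,0]<.65)&(W[...,1]>.03)&(W[...,1]<.47)
    p=W[m][:,:2]*1000
    best=None
    from scipy.optimize import minimize
    def cost(q):
        c,s_=np.cos(q[2]),np.sin(q[2]); d=p-q[:2]; X=d@[c,s_]; Y=d@[-s_,c]
        ds=[]
        for xw in(-77,77): ds.append(np.hypot(X-xw,np.maximum(abs(Y)-164,0)))
        for yw in(-164,50,164): ds.append(np.hypot(Y-yw,np.maximum(abs(X)-77,0)))
        return np.minimum(np.min(ds,0),8).mean()
    for th in(.08,.11,.14):
        for dx in (-10,0,10):
            r=minimize(cost,[521+dx,250,th],method="Nelder-Mead",options=dict(initial_simplex=None,maxiter=600))
            if best is None or r.fun<best.fun: best=r
    print(n,len(p),best.x,best.fun)
    m=(W[...,2]>.15)&(W[...,2]<.27)&(W[...,0]>.58)&(W[...,0]<.7)&(W[...,1]>.0)&(W[...,1]<.5)
    print(" bar z",np.nanmedian(W[m],0) if m.any() else None)
E
```

```text
6.2 [0.479 0.206 0.192] 0.13110673748548052 [  41.057   13.431  -16.356   -0.021  -60.324 -123.355]
top 551 [514.68  247.962   0.146] 3.151007022483498
 bar z [0.634 0.273 0.251]
wrist 4133 [515.099 247.978   0.144] 3.126110250088228
 bar z None
```

View pics/w3.png

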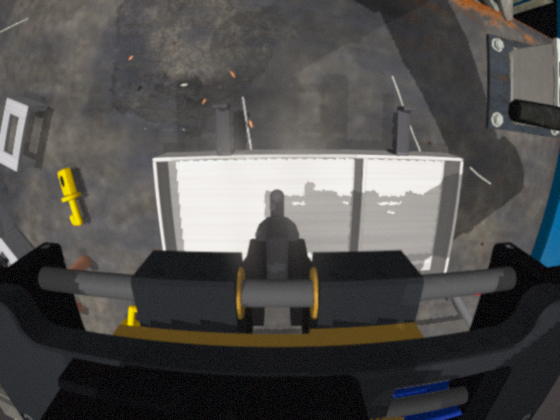

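Tray found at (515, 248), yaw 8.3° (top and wrist cameras agree). The image shows the hook held above the tray with its toe pointing to the robot. On to the small compartment.

Call:
drive_tool --pt "0 -1 37 0 0 0 0" --pt "0 -1 37 0 0 0 0" --pt "0 -1 37 -5 0 0 0" --pt "0 -1 34 -15 0 0 0" --pt "0 0 0 -20 0 0 0"

```text
time_s: 6.72
tcp_pos: [0.4776, 0.3546, 0.1545]
ee_rot: [[-0.991, -0.134, 0.005], [-0.134, 0.991, 0.006], [-0.006, 0.005, -1.0]]
wrist_force: [0.3, -0.2, -0.8]
gripper_width: 0.136
gripper_force: 30.0
```

Call:
drive_tool --pt "0 0 0 -25 0 0 0" --pt "0 0 0 -25 0 0 0" --pt "0 0 0 -20 0 0 0" --pt "0 0 0 -10 0 0 0" --pt "0 0 0 0 0 0 0"

```text
time_s: 7.13
tcp_pos: [0.4749, 0.3469, 0.0708]
ee_rot: [[-0.992, -0.129, -0.004], [-0.129, 0.992, -0.004], [0.005, -0.004, -1.0]]
wrist_force: [-1.4, -0.3, -2.0]
gripper_width: 0.133
gripper_force: 30.0
```

Call:
drive_tool --pt "45 0 0 -1 0 0 0" --pt "45 0 0 0 0 0 0" --pt "45 0 0 0 0 0 0" --pt "45 0 0 0 0 0 0" --pt "45 0 0 0 0 0 0"

```text
time_s: 7.55
tcp_pos: [0.4764, 0.3499, 0.0737]
ee_rot: [[-0.991, -0.131, 0.002], [-0.131, 0.991, 0.002], [-0.002, 0.002, -1.0]]
wrist_force: [-0.4, -0.2, -0.0]
gripper_width: 0.404
gripper_force: 0.0
```

Call:
drive_tool --pt "45 0 0 15 0 0 0" --pt "45 0 0 25 0 0 0" --pt "45 0 0 25 0 0 0" --pt "45 0 0 25 0 0 0" --pt "45 0 -38 25 0 0 0"

```text
time_s: 7.97
tcp_pos: [0.4771, 0.3186, 0.1873]
ee_rot: [[-0.991, -0.136, 0.004], [-0.136, 0.991, 0.003], [-0.004, 0.003, -1.0]]
wrist_force: [1.6, -0.1, 0.7]
gripper_width: 0.451
gripper_force: 0.0
```

Call:
drive_tool --pt "100 0 -38 0 0 0 -0.1" --pt "100 0 -38 0 0 0 -0.1" --pt "100 0 -38 0 0 0 -0.1" --pt "100 0 -38 0 0 0 -0.1" --pt "100 0 -38 0 0 0 0"

```text
time_s: 8.38
tcp_pos: [0.4756, 0.1231, 0.1861]
ee_rot: [[-0.964, 0.268, 0.002], [0.268, 0.964, 0.001], [-0.001, 0.001, -1.0]]
wrist_force: [1.2, -0.8, -0.1]
gripper_width: 0.744
gripper_force: 0.0
```

```bash
python3 - <<'E'
from h import *
s=sense(); print(s["time_s"],s["tcp_pos"])
a=capture("top"); W=world(a); b=capture("side")
for c in [(.637,-.19),(.448,-.137),(.483,-.32)]:
    print(" bridge",rect(W,c,.06,.034,.045)); print(" head",rect(W,c,.05,.066,.09))
im=np.hstack([cv2.resize(a["frame"][195:285,110:230],(400,300)),cv2.resize(b["frame"][135:225,210:330],(400,300))])
cv2.imwrite("pics/c4.png",im[...,::-1])
E
```

```text
8.3833 [0.476 0.123 0.186]
 bridge {'n': 337, 'c': array([ 641.2, -190.4]), 'size': array([43.7, 86.8]), 'longdeg': 138.3, 'z': np.float64(40.6)}
 head {'n': 44, 'c': array([ 638.3, -185.8]), 'size': array([11.6, 27.2]), 'longdeg': 140.2, 'z': np.float64(78.6)}
 bridge {'n': 363, 'c': array([ 447.6, -136.1]), 'size': array([43.9, 85.9]), 'longdeg': 165.0, 'z': np.float64(40.6)}
 head None
 bridge {'n': 371, 'c': array([ 481.2, -314.4]), 'size': array([44.8, 85.3]), 'longdeg': 162.3, 'z': np.float64(40.3)}
 head None
```

View pics/c4.png

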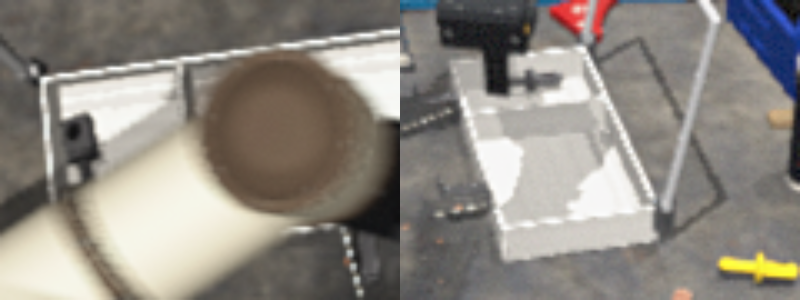

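The first hook is in the small compartment and its bridge hasn't moved. Next, hook A.

Call:
drive_tool --pt "50 20 -38.5 0 0 0 -0.107" --pt "50 20 -38.5 0 0 0 -0.107" --pt "50 20 -38.5 0 0 0 -0.107" --pt "50 20 -38.5 0 0 0 -0.107" --pt "50 20 -38.5 0 0 0 0"

```text
time_s: 8.9
tcp_pos: [0.573, -0.0615, 0.186]
ee_rot: [[-0.766, 0.643, 0.002], [0.643, 0.766, 0.0], [-0.001, 0.001, -1.0]]
wrist_force: [1.2, 0.7, 0.4]
gripper_width: 0.629
gripper_force: 0.0
```

Call:
drive_tool --pt "50 20 -38.5 0 0 0 0" --pt "50 20 -38.5 0 0 0 0" --pt "50 20 -38.5 -10 0 0 0" --pt "50 0 0 -20 0 0 0" --pt "50 0 0 0 0 0 0"

```text
time_s: 9.32
tcp_pos: [0.6274, -0.1714, 0.1514]
ee_rot: [[-0.765, 0.644, -0.007], [0.644, 0.765, 0.002], [0.007, -0.003, -1.0]]
wrist_force: [-1.3, 0.0, -1.0]
gripper_width: 0.505
gripper_force: 0.0
```

Call:
drive_tool --pt "50 0 0 0 0 0 0"

```text
time_s: 9.4
tcp_pos: [0.6283, -0.1701, 0.1547]
ee_rot: [[-0.767, 0.641, -0.003], [0.641, 0.767, 0.0], [0.003, -0.002, -1.0]]
wrist_force: [1.1, 0.7, -0.2]
gripper_width: 0.5
gripper_force: 0.0
```

```bash
python3 - <<'E'
from h import *
s=sense(); print(s["tcp_pos"],s["gripper_width"])
w=capture("wrist"); W=world(w,s)
c=(.637,-.19)
print(" bridge",rect(W,c,.06,.034,.045)); print(" head",rect(W,c,.05,.066,.09))
a=capture("top"); W=world(a)
for l in (.085,.12): print((W[190:,:,2]>0).sum())
m=(W[...,2]>.012)&(W[...,2]<.1)&(W[...,0]>.40)&(W[...,0]<.58)&(W[...,1]>.29)&(W[...,1]<.42)&(a["frame"].max(2)<110)
p=W[m]; print("hook in tray",len(p),p.mean(0),p.min(0),p.max(0))
cv2.imwrite("pics/c5.png",cv2.resize(a["frame"][195:285,110:230],(480,360))[...,::-1])
E
```

```text
[ 0.628 -0.17   0.155] 0.500460469080626
 bridge {'n': 3153, 'c': array([ 641.1, -191.1]), 'size': array([43.6, 86.3]), 'longdeg': 138.4, 'z': np.float64(40.6)}
 head {'n': 540, 'c': array([ 638.4, -186.7]), 'size': array([12.1, 27.6]), 'longdeg': 139.5, 'z': np.float64(79.1)}
74302
74302
hook in tray 446 [0.499 0.377 0.028] [0.402 0.29  0.012] [0.58  0.419 0.047]
```

Call:
drive_tool --pt "50 5 -8.5 0 0 0 0" --pt "50 5 -8 -20 0 0 0" --pt "50 0 0 -25 0 0 0" --pt "50 0 0 -25 0 0 0" --pt "50 0 0 -16 0 0 0"

```text
time_s: 9.92
tcp_pos: [0.6389, -0.1861, 0.069]
ee_rot: [[-0.768, 0.641, -0.0], [0.641, 0.768, 0.0], [0.001, 0.0, -1.0]]
wrist_force: [-0.8, -0.7, -1.1]
gripper_width: 0.498
gripper_force: 0.0
```

Call:
drive_tool --pt "50 0 0 0 0 0 0" --pt "0 0 0 0 0 0 0" --pt "0 0 0 0 0 0 0" --pt "0 0 0 0 0 0 0" --pt "0 0 0 0 0 0 0"

```text
time_s: 10.33
tcp_pos: [0.6402, -0.1867, 0.0719]
ee_rot: [[-0.768, 0.641, 0.003], [0.641, 0.768, -0.0], [-0.003, 0.002, -1.0]]
wrist_force: [0.3, 0.1, -0.2]
gripper_width: 0.282
gripper_force: 0.0
```

Call:
drive_tool --pt "0 0 0 0 0 0 0" --pt "0 0 0 0 0 0 0" --pt "0 0 0 0 0 0 -0.02" --pt "0 0 0 0 0 0 0" --pt "0 0 0 0 0 0 0"

```text
time_s: 10.75
tcp_pos: [0.6397, -0.1868, 0.0707]
ee_rot: [[-0.754, 0.656, 0.002], [0.656, 0.754, -0.0], [-0.002, 0.001, -1.0]]
wrist_force: [-0.7, 1.1, 3.6]
gripper_width: 0.132
gripper_force: 30.0
```

Call:
drive_tool --pt "0 0 0 4 0 0 0" --pt "0 0 0 4 0 0 0" --pt "0 0 0 4 0 0 0" --pt "0 0 0 4 0 0 0" --pt "0 0 0 4 0 0 0"

```text
time_s: 11.17
tcp_pos: [0.6388, -0.1868, 0.09]
ee_rot: [[-0.754, 0.657, -0.001], [0.657, 0.754, 0.0], [0.001, -0.0, -1.0]]
wrist_force: [-0.2, -0.8, -1.2]
gripper_width: 0.131
gripper_force: 30.0
```

Call:
drive_tool --pt "0 0 0 20 0 0 0" --pt "0 0 0 25 0 0 0" --pt "0 0 0 30 0 0 0" --pt "0 -10 5 28 0 0 0.1" --pt "0 -35 20 0 0 0 0.1"

```text
time_s: 11.58
tcp_pos: [0.601, -0.1641, 0.1995]
ee_rot: [[-0.872, 0.49, 0.016], [0.49, 0.872, -0.004], [-0.016, 0.004, -1.0]]
wrist_force: [2.3, 0.1, 0.1]
gripper_width: 0.126
gripper_force: 30.0
```

```bash
python3 - <<'E'
from h import *
W=world(capture("top"))
for c in [(.637,-.19),(.448,-.137),(.483,-.32)]:
    print(" bridge",rect(W,c,.06,.034,.045)); print(" head",rect(W,c,.05,.066,.09))
E
```

```text
bridge {'n': 43, 'c': array([ 606.9, -167.1]), 'size': array([14.7, 41.3]), 'longdeg': 73.2, 'z': np.float64(39.7)}
 head None
 bridge {'n': 362, 'c': array([ 447.7, -136.2]), 'size': array([44.6, 85.8]), 'longdeg': 164.8, 'z': np.float64(40.6)}
 head None
 bridge {'n': 371, 'c': array([ 481.2, -314.5]), 'size': array([45.1, 85.9]), 'longdeg': 162.0, 'z': np.float64(40.4)}
 head None
```

Call:
drive_tool --pt "0 -30 25 0 0 0 0.109" --pt "0 -30 28 0 0 0 0.109" --pt "0 -6 38 0 0 0 0.109" --pt "0 0 39 0 0 0 0.109" --pt "0 0 39 0 0 0 0.109"

```text
time_s: 12.05
tcp_pos: [0.5267, 0.0083, 0.1935]
ee_rot: [[-0.999, -0.033, 0.0], [-0.033, 0.999, 0.0], [-0.0, 0.0, -1.0]]
wrist_force: [0.4, 0.1, -1.6]
gripper_width: 0.135
gripper_force: 30.0
```

Call:
drive_tool --pt "0 0 39 0 0 0 0.109" --pt "0 0 39 0 0 0 0" --pt "0 0 39 0 0 0 0" --pt "0 0 39 0 0 0 0" --pt "0 0 39 0 0 0 0"

```text
time_s: 12.47
tcp_pos: [0.5272, 0.204, 0.1931]
ee_rot: [[-0.991, -0.137, -0.0], [-0.137, 0.991, -0.0], [0.0, 0.0, -1.0]]
wrist_force: [2.2, 0.4, -1.6]
gripper_width: 0.13
gripper_force: 30.0
```

Call:
drive_tool --pt "0 0 39 0 0 0 0" --pt "0 0 39 0 0 0 0" --pt "0 0 0 0 0 0 0" --pt "0 0 0 0 0 0 0"

```text
time_s: 12.8
tcp_pos: [0.5273, 0.2821, 0.1922]
ee_rot: [[-0.99, -0.14, -0.001], [-0.14, 0.99, -0.001], [0.001, -0.001, -1.0]]
wrist_force: [0.2, -1.0, -1.5]
gripper_width: 0.133
gripper_force: 30.0
```

```bash
python3 - <<'E'
from h import *
s=sense(); print(s["tcp_pos"],s["gripper_width"])
w=capture("wrist"); save(w,"w6")
W=world(w,s); print([np.round(W[v,u],3).tolist() for v,u in [(200,280),(230,240),(230,340)]])
E
```

```text
[0.527 0.282 0.192] 0.13254835582055566
[[0.547, 0.287, 0.004], [0.589, 0.246, 0.005], [0.574, 0.362, 0.004]]
```

View pics/w6.png

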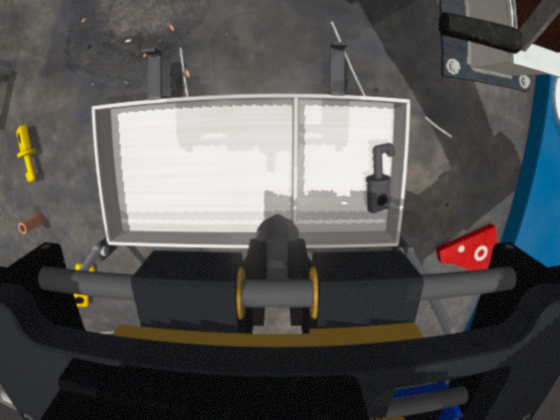

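The first hook lies in the small compartment along the far-left wall, at (380,180). The second goes nearer the partition.

Call:
drive_tool --pt "0 -7 25 0 0 0 0" --pt "0 -7.5 25 0 0 0 0" --pt "0 0 0 -20 0 0 0" --pt "0 0 0 -25 0 0 0" --pt "0 0 0 0 0 0 0"

```text
time_s: 13.27
tcp_pos: [0.5106, 0.3269, 0.1431]
ee_rot: [[-0.991, -0.135, -0.009], [-0.135, 0.991, -0.006], [0.01, -0.005, -1.0]]
wrist_force: [-0.8, -1.0, -2.7]
gripper_width: 0.13
gripper_force: 30.0
```

Call:
drive_tool --pt "0 0 0 -25 0 0 0" --pt "0 0 0 -25 0 0 0" --pt "0 0 0 -15 0 0 0" --pt "0 0 0 -7 0 0 0" --pt "0 0 0 0 0 0 0"

```text
time_s: 13.68
tcp_pos: [0.5133, 0.3286, 0.0751]
ee_rot: [[-0.991, -0.136, -0.002], [-0.136, 0.991, -0.002], [0.002, -0.002, -1.0]]
wrist_force: [-0.9, 0.7, -0.7]
gripper_width: 0.129
gripper_force: 30.0
```

Call:
drive_tool --pt "28 0 0 -2 0 0 0" --pt "28 0 0 0 0 0 0" --pt "28 0 0 0 0 0 0" --pt "28 0 0 0 0 0 0" --pt "28 0 0 15 0 0 0"

```text
time_s: 14.1
tcp_pos: [0.5123, 0.3292, 0.0873]
ee_rot: [[-0.991, -0.137, -0.003], [-0.137, 0.991, -0.003], [0.004, -0.002, -1.0]]
wrist_force: [0.2, -0.4, -0.8]
gripper_width: 0.277
gripper_force: 0.0
```

Call:
drive_tool --pt "28 0 0 25 0 0 0" --pt "28 0 0 25 0 0 0" --pt "28 0 0 25 0 0 0" --pt "75 -6 -39 20 0 0 0" --pt "75 -6 -39 0 0 0 0"

```text
time_s: 14.52
tcp_pos: [0.5044, 0.2569, 0.1881]
ee_rot: [[-0.99, -0.141, 0.009], [-0.141, 0.99, 0.006], [-0.01, 0.005, -1.0]]
wrist_force: [0.9, -0.7, 0.1]
gripper_width: 0.358
gripper_force: 0.0
```

Call:
drive_tool --pt "75 -6 -39 0 0 0 -0.1" --pt "75 -6 -39 0 0 0 -0.1" --pt "75 -6 -39 0 0 0 -0.1" --pt "75 -6 -39 0 0 0 -0.1" --pt "75 -6 -39 0 0 0 0"

```text
time_s: 14.93
tcp_pos: [0.4715, 0.058, 0.1839]
ee_rot: [[-0.965, 0.262, 0.002], [0.262, 0.965, 0.001], [-0.002, 0.001, -1.0]]
wrist_force: [0.9, -1.3, 1.0]
gripper_width: 0.709
gripper_force: 0.0
```

Call:
drive_tool --pt "75 -6 -39 0 0 0 0" --pt "75 -6 -39 0 0 0 0" --pt "75 -6 -39 0 0 0 0" --pt "75 0 -39 0 0 0 0" --pt "75 0 0 0 0 0 0"

```text
time_s: 15.35
tcp_pos: [0.4532, -0.1013, 0.1837]
ee_rot: [[-0.964, 0.265, 0.001], [0.265, 0.964, -0.001], [-0.002, -0.0, -1.0]]
wrist_force: [-0.3, 0.6, 0.6]
gripper_width: 0.749
gripper_force: 0.0
```

```bash
python3 - <<'E'
from h import *
s=sense(); print(s["time_s"],s["tcp_pos"],np.degrees(np.arctan2(s["ee_rot"][1][1],s["ee_rot"][0][1])))
w=capture("wrist"); W=world(w,s)
for c in [(.448,-.137),(.483,-.32)]: print(rect(W,c,.06,.034,.045))
a=capture("top"); b=capture("side"); W=world(a)
for c in [(.637,-.19),(.448,-.137),(.483,-.32)]: print(" bridge",rect(W,c,.06,.034,.045))
im=np.hstack([cv2.resize(a["frame"][195:285,110:230],(400,300)),cv2.resize(b["frame"][135:225,210:330],(400,300))])
cv2.imwrite("pics/c7.png",im[...,::-1])
E
```

```text
15.35 [ 0.453 -0.101  0.184] 74.60334082992028
{'n': 2950, 'c': array([ 447.7, -137.3]), 'size': array([43.9, 86.4]), 'longdeg': 164.9, 'z': np.float64(40.6)}
{'n': 676, 'c': array([ 452.3, -305.5]), 'size': array([26.6, 44.5]), 'longdeg': 72.9, 'z': np.float64(40.3)}
 bridge {'n': 342, 'c': array([ 641.1, -190.1]), 'size': array([43.8, 86.9]), 'longdeg': 138.2, 'z': np.float64(40.5)}
 bridge {'n': 42, 'c': array([ 409.4, -128.1]), 'size': array([ 9.4, 39.3]), 'longdeg': 80.4, 'z': np.float64(40.9)}
 bridge {'n': 371, 'c': array([ 481.3, -314.8]), 'size': array([44.5, 86.4]), 'longdeg': 161.9, 'z': np.float64(40.3)}
```

View pics/c7.png

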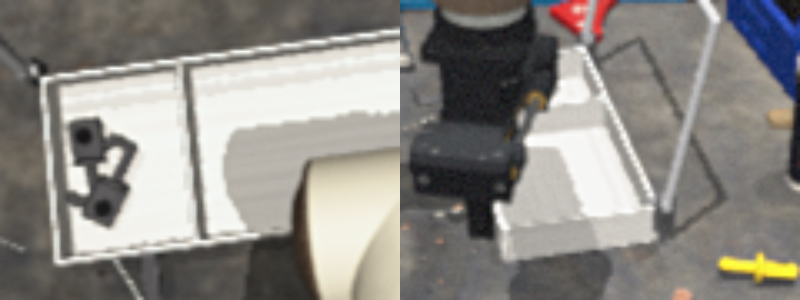

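Both hooks lie in the small compartment. Now bridge B.

Call:
drive_tool --pt "75 -5 -18 0 0 0 0" --pt "75 0 -18 -10 0 0 0" --pt "75 0 0 -30 0 0 0" --pt "75 0 0 -30 0 0 0" --pt "75 0 0 0 0 0 0"

```text
time_s: 15.92
tcp_pos: [0.4453, -0.1311, 0.1084]
ee_rot: [[-0.966, 0.259, -0.01], [0.259, 0.966, 0.001], [0.01, -0.002, -1.0]]
wrist_force: [-1.0, -0.6, 0.2]
gripper_width: 0.749
gripper_force: 0.0
```

Call:
drive_tool --pt "75 0 0 -30 0 0 0" --pt "75 0 0 -25 0 0 0" --pt "75 0 0 -15 0 0 0" --pt "75 0 0 -6 0 0 0" --pt "75 0 0 0 0 0 0"

```text
time_s: 16.33
tcp_pos: [0.4493, -0.1316, 0.0367]
ee_rot: [[-0.966, 0.257, -0.001], [0.257, 0.966, -0.0], [0.001, -0.001, -1.0]]
wrist_force: [-0.3, 0.5, 0.3]
gripper_width: 0.755
gripper_force: 0.0
```

Call:
drive_tool --pt "75 -1 -5 1 0 0 0" --pt "20 0 0 0 0 0 0" --pt "20 0 0 0 0 0 0" --pt "20 0 0 0 0 0 0" --pt "20 0 0 0 0 0 0"

```text
time_s: 16.75
tcp_pos: [0.4483, -0.1375, 0.0385]
ee_rot: [[-0.966, 0.259, 0.002], [0.259, 0.966, 0.0], [-0.002, 0.0, -1.0]]
wrist_force: [0.3, 1.0, 0.9]
gripper_width: 0.536
gripper_force: 1.0
```

Call:
drive_tool --pt "20 0 0 0 0 0 0" --pt "20 0 0 10 0 0 0" --pt "20 0 0 15 0 0 0" --pt "20 0 0 20 0 0 0" --pt "20 0 0 20 0 0 0"

```text
time_s: 17.17
tcp_pos: [0.4474, -0.1375, 0.1033]
ee_rot: [[-0.966, 0.259, -0.001], [0.259, 0.966, -0.0], [0.001, -0.0, -1.0]]
wrist_force: [0.4, 0.6, -0.9]
gripper_width: 0.221
gripper_force: 0.0
```

Call:
drive_tool --pt "80 0 0 25 0 0 0" --pt "80 0 0 25 0 0 0" --pt "80 0 0 0 0 0 0" --pt "80 0 0 0 0 0 0"

```text
time_s: 17.5
tcp_pos: [0.4487, -0.1375, 0.1542]
ee_rot: [[-0.966, 0.259, 0.004], [0.259, 0.966, 0.0], [-0.004, 0.001, -1.0]]
wrist_force: [0.3, -0.0, -0.9]
gripper_width: 0.437
gripper_force: 0.0
```

```bash
python3 - <<'E'
from h import *
s=sense(); print(s["time_s"],s["tcp_pos"])
w=capture("wrist"); W=world(w,s); save(w,"w8")
for c in [(.448,-.137),(.483,-.32)]: print(rect(W,c,.065,.034,.045), rect(W,c,.065,.05,.1))
E
```

```text
17.5 [ 0.449 -0.137  0.154]
{'n': 3540, 'c': array([ 447.4, -138.3]), 'size': array([44.3, 85.7]), 'longdeg': 164.5, 'z': np.float64(40.6)} None
{'n': 770, 'c': array([ 455.1, -307. ]), 'size': array([32.2, 44.7]), 'longdeg': 71.5, 'z': np.float64(40.3)} None
```

View pics/w8.png

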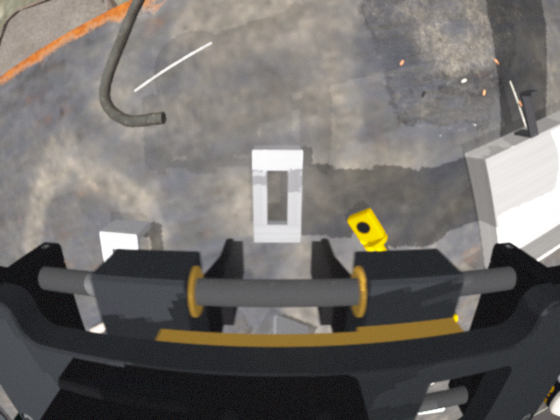

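The bridge stayed put: I lifted before the grip had built up. Repeat with more closing time.

Call:
drive_tool --pt "80 -1 -1 -5 0 0 0" --pt "80 0 0 -20 0 0 0" --pt "80 0 0 -30 0 0 0" --pt "80 0 0 -30 0 0 0" --pt "80 0 0 -20 0 0 0"

```text
time_s: 17.97
tcp_pos: [0.4441, -0.1385, 0.0441]
ee_rot: [[-0.966, 0.26, -0.006], [0.26, 0.966, 0.0], [0.006, -0.001, -1.0]]
wrist_force: [-0.6, -0.4, -0.0]
gripper_width: 0.78
gripper_force: 0.0
```

Call:
drive_tool --pt "80 0 0 -11 0 0 0" --pt "80 0 0 0 0 0 0" --pt "0 0 0 0 0 0 0" --pt "0 0 0 0 0 0 0" --pt "0 0 0 0 0 0 0"

```text
time_s: 18.38
tcp_pos: [0.4474, -0.1385, 0.0374]
ee_rot: [[-0.966, 0.259, 0.001], [0.259, 0.966, -0.0], [-0.001, 0.0, -1.0]]
wrist_force: [0.9, 0.6, 0.8]
gripper_width: 0.653
gripper_force: 0.0
```

Call:
drive_tool --pt "0 0 0 0 0 0 0" --pt "0 0 0 0 0 0 0" --pt "0 0 0 0 0 0 0" --pt "0 0 0 0 0 0 0" --pt "0 0 0 0 0 0 0"

```text
time_s: 18.8
tcp_pos: [0.4477, -0.1383, 0.0375]
ee_rot: [[-0.966, 0.259, 0.002], [0.259, 0.966, 0.0], [-0.002, 0.001, -1.0]]
wrist_force: [0.2, 2.8, 5.0]
gripper_width: 0.479
gripper_force: 30.0
```

Call:
drive_tool --pt "0 0 0 3 0 0 0" --pt "0 0 0 5 0 0 0" --pt "0 0 0 5 0 0 0" --pt "0 0 0 5 0 0 0" --pt "0 0 0 5 0 0 0"

```text
time_s: 19.22
tcp_pos: [0.4467, -0.1386, 0.0603]
ee_rot: [[-0.966, 0.259, -0.0], [0.259, 0.966, -0.0], [0.0, -0.0, -1.0]]
wrist_force: [0.6, -0.0, -0.4]
gripper_width: 0.056
gripper_force: 0.0
```

Call:
drive_tool --pt "80 0 0 25 0 0 0" --pt "80 0 0 25 0 0 0" --pt "80 0 0 25 0 0 0" --pt "80 0 0 0 0 0 0" --pt "80 0 0 0 0 0 0"

```text
time_s: 19.63
tcp_pos: [0.4477, -0.1385, 0.1365]
ee_rot: [[-0.966, 0.259, 0.004], [0.259, 0.966, 0.0], [-0.004, 0.001, -1.0]]
wrist_force: [-0.0, -0.0, 0.4]
gripper_width: 0.347
gripper_force: 0.0
```

```bash
python3 - <<'E'
from h import *
s=sense(); print(s["time_s"],s["tcp_pos"])
w=capture("wrist"); W=world(w,s); save(w,"w9")
for c in [(.448,-.137),(.483,-.32)]: print(rect(W,c,.065,.034,.045), rect(W,c,.065,.05,.1),rect(W,c,.065,.02,.06))
b=capture("side"); W=world(b)
for c in [(.637,-.19),(.448,-.137),(.483,-.32)]: print(rect(W,c,.065,.034,.045))
E
```

```text
19.6333 [ 0.448 -0.139  0.136]
{'n': 3996, 'c': array([ 445.9, -141.2]), 'size': array([44.3, 86.1]), 'longdeg': 164.8, 'z': np.float64(40.6)} None {'n': 4102, 'c': array([ 445.9, -141.2]), 'size': array([44.3, 86.1]), 'longdeg': 164.8, 'z': np.float64(40.6)}
{'n': 883, 'c': array([ 480.4, -316.9]), 'size': array([44.6, 87.8]), 'longdeg': 159.3, 'z': np.float64(40.5)} None {'n': 1145, 'c': array([ 480.4, -316.8]), 'size': array([44.8, 87.8]), 'longdeg': 159.3, 'z': np.float64(40.1)}
{'n': 325, 'c': array([ 641.2, -191.5]), 'size': array([47.3, 87.9]), 'longdeg': 139.6, 'z': np.float64(39.8)}
{'n': 318, 'c': array([ 447., -140.]), 'size': array([50.5, 86.9]), 'longdeg': 163.5, 'z': np.float64(39.7)}
{'n': 426, 'c': array([ 482.3, -314.4]), 'size': array([48.7, 86.3]), 'longdeg': 162.2, 'z': np.float64(39.7)}
```

Call:
drive_tool --pt "75 -2 -2.5 -20 0 0 0" --pt "75 0 0 -30 0 0 0" --pt "75 0 0 -25 0 0 0" --pt "75 0 0 -20 0 0 0" --pt "75 0 0 -5 0 0 0"

```text
time_s: 20.15
tcp_pos: [0.4413, -0.141, 0.0308]
ee_rot: [[-0.966, 0.26, -0.009], [0.26, 0.966, 0.0], [0.009, -0.002, -1.0]]
wrist_force: [-0.3, 0.1, 0.0]
gripper_width: 0.731
gripper_force: 0.0
```

Call:
drive_tool --pt "60 0 0 0 0 0 0" --pt "60 0 0 0 0 0 0" --pt "60 0 0 0 0 0 0"

```text
time_s: 20.4
tcp_pos: [0.4458, -0.141, 0.0356]
ee_rot: [[-0.966, 0.259, 0.002], [0.259, 0.966, -0.0], [-0.002, 0.0, -1.0]]
wrist_force: [-0.1, 0.4, 0.0]
gripper_width: 0.63
gripper_force: 0.0
```

Call:
drive_tool --pt "40 0 0 0 0 0 0" --pt "40 0 0 0 0 0 0"

```text
time_s: 20.57
tcp_pos: [0.4457, -0.1409, 0.0358]
ee_rot: [[-0.966, 0.259, 0.003], [0.259, 0.966, 0.0], [-0.002, 0.001, -1.0]]
wrist_force: [-0.5, 4.9, 2.4]
gripper_width: 0.528
gripper_force: 2.7
```

Call:
drive_tool --pt "40 0 0 0 0 0 0"

```text
time_s: 20.65
tcp_pos: [0.4459, -0.1408, 0.0358]
ee_rot: [[-0.966, 0.259, 0.003], [0.259, 0.966, 0.0], [-0.003, 0.001, -1.0]]
wrist_force: [0.1, 2.6, 3.2]
gripper_width: 0.492
gripper_force: 30.0
```

Call:
drive_tool --pt "40 0 0 0 0 0 0"

```text
time_s: 20.73
tcp_pos: [0.4459, -0.1408, 0.0357]
ee_rot: [[-0.966, 0.259, 0.003], [0.259, 0.966, 0.0], [-0.003, 0.001, -1.0]]
wrist_force: [-0.1, 2.9, 4.9]
gripper_width: 0.493
gripper_force: 30.0
```

Call:
drive_tool --pt "40 0 0 0 0 0 0" --pt "40 0 0 0 0 0 0"

```text
time_s: 20.9
tcp_pos: [0.4459, -0.1408, 0.0357]
ee_rot: [[-0.966, 0.259, 0.002], [0.259, 0.966, 0.0], [-0.002, 0.001, -1.0]]
wrist_force: [0.1, 4.1, 6.0]
gripper_width: 0.488
gripper_force: 30.0
```

Call:
drive_tool --pt "40 0 0 0 0 0 0" --pt "40 0 0 0 0 0 0" --pt "40 0 0 0 0 0 0"

```text
time_s: 21.15
tcp_pos: [0.4459, -0.1408, 0.0357]
ee_rot: [[-0.966, 0.259, 0.002], [0.259, 0.966, 0.0], [-0.002, 0.001, -1.0]]
wrist_force: [-1.0, 2.8, 7.2]
gripper_width: 0.493
gripper_force: 30.0
```

```bash
python3 - <<'E'
from h import *
s=sense(); w=capture("wrist"); W=world(w,s); save(w,"w10")
c=(.446,-.141); print(rect(W,c,.065,.034,.048), rect(W,c,.065,.05,.1))
m=(np.hypot(W[...,0]-c[0],W[...,1]-c[1])<.06)&(W[...,2]>.03)&(W[...,2]<.06); p=W[m]
A=np.c_[p[:,:2],np.ones(len(p))]; print("plane",np.linalg.lstsq(A,p[:,2],rcond=None)[0],len(p))
E
```

```text
{'n': 7590, 'c': array([ 445.7, -141.9]), 'size': array([60.8, 87. ]), 'longdeg': 164.9, 'z': np.float64(40.6)} {'n': 2609, 'c': array([ 445. , -141.8]), 'size': array([23.1, 69.4]), 'longdeg': 75.0, 'z': np.float64(75.7)}
plane [ 0.019 -0.007  0.032] 8269
```

Call:
drive_tool --pt "0 0 0 1 0 0 0"

```text
time_s: 21.28
tcp_pos: [0.445, -0.1409, 0.036]
ee_rot: [[-0.966, 0.259, 0.0], [0.259, 0.966, 0.0], [-0.0, 0.0, -1.0]]
wrist_force: [0.2, -0.1, -3.3]
gripper_width: 0.492
gripper_force: 30.0
```

Call:
drive_tool --pt "0 0 0 1 0 0 0" --pt "0 0 0 1 0 0 0"

```text
time_s: 21.45
tcp_pos: [0.4439, -0.141, 0.0373]
ee_rot: [[-0.966, 0.26, -0.002], [0.26, 0.966, 0.0], [0.002, -0.0, -1.0]]
wrist_force: [1.0, 0.6, -2.5]
gripper_width: 0.495
gripper_force: 30.0
```

Call:
drive_tool --pt "0 0 0 1 0 0 0" --pt "0 0 0 1 0 0 0"

```text
time_s: 21.62
tcp_pos: [0.4444, -0.1411, 0.0394]
ee_rot: [[-0.966, 0.259, -0.001], [0.259, 0.966, 0.0], [0.001, -0.0, -1.0]]
wrist_force: [-0.5, 0.6, -3.2]
gripper_width: 0.492
gripper_force: 30.0
```

Call:
drive_tool --pt "0 0 0 2 0 0 0" --pt "0 0 0 2 0 0 0" --pt "0 0 0 2 0 0 0"

```text
time_s: 21.87
tcp_pos: [0.4448, -0.141, 0.0459]
ee_rot: [[-0.966, 0.259, -0.0], [0.259, 0.966, -0.0], [0.0, -0.0, -1.0]]
wrist_force: [0.7, 0.7, -3.2]
gripper_width: 0.491
gripper_force: 30.0
```

Call:
drive_tool --pt "0 0 0 3 0 0 0" --pt "0 0 0 3 0 0 0" --pt "0 0 0 3 0 0 0"

```text
time_s: 22.12
tcp_pos: [0.4449, -0.141, 0.0551]
ee_rot: [[-0.966, 0.259, 0.0], [0.259, 0.966, -0.0], [-0.0, 0.0, -1.0]]
wrist_force: [-0.3, 0.1, -2.9]
gripper_width: 0.492
gripper_force: 30.0
```

The bridge is held and lifting with a 3 N load. Carry it to the large compartment.

Call:
drive_tool --pt "0 0 0 15 0 0 0" --pt "0 0 0 20 0 0 0" --pt "0 0 0 20 0 0 0" --pt "0 5 20 20 0 0 0" --pt "0 10 34 0 0 0 0.082"

```text
time_s: 22.53
tcp_pos: [0.4617, -0.088, 0.1338]
ee_rot: [[-0.983, 0.181, 0.007], [0.181, 0.983, -0.0], [-0.007, 0.001, -1.0]]
wrist_force: [0.9, 0.4, -2.3]
gripper_width: 0.492
gripper_force: 30.0
```

Call:
drive_tool --pt "0 12 34 0 0 0 0.082" --pt "0 12 34 0 0 0 0.082" --pt "0 12 34 0 0 0 0.082" --pt "0 12 34 0 0 0 0.08" --pt "0 12 34 0 0 0 0"

```text
time_s: 22.95
tcp_pos: [0.5199, 0.0847, 0.13]
ee_rot: [[-0.989, -0.148, 0.0], [-0.148, 0.989, 0.0], [-0.0, 0.0, -1.0]]
wrist_force: [1.0, 1.2, -2.9]
gripper_width: 0.494
gripper_force: 30.0
```

Call:
drive_tool --pt "0 12 34 0 0 0 0" --pt "0 0 10 0 0 0 0" --pt "0 0 0 0 0 0 0"

```text
time_s: 23.2
tcp_pos: [0.5324, 0.1297, 0.1296]
ee_rot: [[-0.989, -0.149, 0.0], [-0.149, 0.989, 0.001], [-0.0, 0.0, -1.0]]
wrist_force: [0.1, -1.0, -3.0]
gripper_width: 0.495
gripper_force: 30.0
```

Call:
drive_tool --pt "0 0 2 -10 0 0 0" --pt "0 0 0 -20 0 0 0" --pt "0 0 0 -20 0 0 0" --pt "0 0 0 -15 0 0 0" --pt "0 0 0 0 0 0 0"

```text
time_s: 23.62
tcp_pos: [0.5285, 0.1263, 0.0609]
ee_rot: [[-0.99, -0.143, -0.008], [-0.143, 0.99, -0.004], [0.009, -0.002, -1.0]]
wrist_force: [-1.0, -0.5, -3.2]
gripper_width: 0.49
gripper_force: 30.0
```

Call:
drive_tool --pt "0 0 0 -8 0 0 0" --pt "0 0 0 -8 0 0 0" --pt "0 0 0 -5 0 0 0" --pt "0 0 0 0 0 0 0"

```text
time_s: 23.95
tcp_pos: [0.5313, 0.1285, 0.0429]
ee_rot: [[-0.989, -0.145, -0.001], [-0.145, 0.989, -0.001], [0.002, -0.0, -1.0]]
wrist_force: [0.2, -0.5, -2.4]
gripper_width: 0.493
gripper_force: 30.0
```

Call:
drive_tool --pt "56 0 0 0 0 0 0" --pt "56 0 0 0 0 0 0" --pt "56 0 0 0 0 0 0" --pt "56 0 0 15 0 0 0" --pt "56 0 0 20 0 0 0"

```text
time_s: 24.37
tcp_pos: [0.5312, 0.1287, 0.0784]
ee_rot: [[-0.989, -0.145, -0.002], [-0.145, 0.989, -0.001], [0.002, -0.001, -1.0]]
wrist_force: [-0.4, 0.1, 0.9]
gripper_width: 0.559
gripper_force: 0.0
```

Call:
drive_tool --pt "75 0 0 25 0 0 0" --pt "75 0 0 25 0 0 0" --pt "75 -2 -35 15 0 0 0" --pt "75 -2 -39 0 0 0 0" --pt "75 -2 -39 0 0 0 0"

```text
time_s: 24.78
tcp_pos: [0.527, 0.0158, 0.1463]
ee_rot: [[-0.989, -0.148, 0.005], [-0.148, 0.989, 0.002], [-0.006, 0.001, -1.0]]
wrist_force: [0.9, -0.1, -1.5]
gripper_width: 0.741
gripper_force: 0.0
```

```bash
python3 - <<'E'
from h import *
s=sense(); print(s["time_s"],s["tcp_pos"])
a=capture("top"); W=world(a)
for c in [(.637,-.19),(.481,-.315)]: print(" bridge",rect(W,c,.065,.034,.046))
b=capture("side"); W=world(b)
for c in [(.637,-.19),(.481,-.315)]: print(" bridge",rect(W,c,.065,.034,.046))
w=capture("wrist"); W=world(w,s); print(rect(W,(.532,.131),.055,.0405,.055))
im=np.hstack([cv2.resize(a["frame"][195:285,110:250],(400,300)),cv2.resize(b["frame"][135:225,210:330],(400,300))])
cv2.imwrite("pics/c11.png",im[...,::-1])
E
```

```text
24.7833 [0.527 0.016 0.146]
 bridge {'n': 354, 'c': array([ 650.2, -167.6]), 'size': array([44.1, 86.2]), 'longdeg': 136.6, 'z': np.float64(40.5)}
 bridge {'n': 382, 'c': array([ 481. , -314.2]), 'size': array([44.9, 85.4]), 'longdeg': 162.1, 'z': np.float64(40.5)}
 bridge {'n': 311, 'c': array([ 652.7, -168.3]), 'size': array([48.5, 86.7]), 'longdeg': 137.2, 'z': np.float64(39.6)}
 bridge {'n': 417, 'c': array([ 482.4, -315.1]), 'size': array([47.3, 87. ]), 'longdeg': 163.6, 'z': np.float64(39.9)}
{'n': 2975, 'c': array([534.8, 119.9]), 'size': array([67.7, 87.2]), 'longdeg': 7.9, 'z': np.float64(46.0)}
```

Bridge A was knocked to about (651, -168), 137°. Pick it up there.

Call:
drive_tool --pt "75 15 -23 8 0 0 -0.112" --pt "75 15 -23 8 0 0 -0.112" --pt "75 15 -23 8 0 0 -0.112" --pt "75 15 -23 0 0 0 -0.112" --pt "75 15 -23 0 0 0 -0.112"

```text
time_s: 25.35
tcp_pos: [0.6026, -0.099, 0.1691]
ee_rot: [[-0.914, 0.406, 0.003], [0.406, 0.914, 0.0], [-0.003, 0.001, -1.0]]
wrist_force: [-0.6, 0.3, -0.3]
gripper_width: 0.752
gripper_force: 0.0
```

Call:
drive_tool --pt "75 15 -23 0 0 0 -0.112" --pt "75 15 -23 0 0 0 -0.112" --pt "75 15 -23 0 0 0 -0.112" --pt "75 0 0 0 0 0 0" --pt "75 0 0 0 0 0 0"

```text
time_s: 25.77
tcp_pos: [0.6467, -0.1681, 0.1672]
ee_rot: [[-0.732, 0.682, -0.0], [0.682, 0.732, 0.0], [0.0, 0.0, -1.0]]
wrist_force: [-1.3, 0.0, -0.0]
gripper_width: 0.751
gripper_force: 0.0
```

```bash
python3 - <<'E'
from h import *
s=sense(); print(s["time_s"],s["tcp_pos"],np.degrees(np.arctan2(s["ee_rot"][1][1],s["ee_rot"][0][1])))
w=capture("wrist"); W=world(w,s); print(rect(W,(.651,-.168),.065,.034,.048))
E
```

```text
25.7667 [ 0.647 -0.168  0.167] 47.01958128442676
{'n': 3250, 'c': array([ 650.6, -168.8]), 'size': array([44.3, 85.7]), 'longdeg': 136.9, 'z': np.float64(40.6)}
```

Call:
drive_tool --pt "75 4 -1 -20 0 0 0" --pt "75 0 0 -30 0 0 0" --pt "75 0 0 -30 0 0 0" --pt "75 0 0 0 0 0 0" --pt "75 0 0 0 0 0 0"

```text
time_s: 26.23
tcp_pos: [0.6489, -0.1677, 0.087]
ee_rot: [[-0.733, 0.68, -0.003], [0.68, 0.733, -0.0], [0.002, -0.003, -1.0]]
wrist_force: [0.7, -0.1, 0.1]
gripper_width: 0.75
gripper_force: 0.0
```

Call:
drive_tool --pt "75 0 0 -20 0 0 0" --pt "75 0 0 -18 0 0 0" --pt "75 0 0 -12 0 0 0" --pt "75 0 0 0 0 0 0" --pt "75 0 0 0 0 0 0"

```text
time_s: 26.65
tcp_pos: [0.6506, -0.1688, 0.039]
ee_rot: [[-0.732, 0.681, 0.001], [0.681, 0.732, -0.001], [-0.001, 0.0, -1.0]]
wrist_force: [0.3, 0.5, 0.9]
gripper_width: 0.746
gripper_force: 0.0
```

Call:
drive_tool --pt "0 0 0 0 0 0 0" --pt "0 0 0 0 0 0 0" --pt "0 0 0 0 0 0 0" --pt "0 0 0 0 0 0 0" --pt "0 0 0 0 0 0 0"

```text
time_s: 27.07
tcp_pos: [0.651, -0.1689, 0.0389]
ee_rot: [[-0.732, 0.682, 0.003], [0.682, 0.732, -0.0], [-0.002, 0.002, -1.0]]
wrist_force: [-0.0, -0.8, 1.8]
gripper_width: 0.459
gripper_force: 1.3
```

Call:
drive_tool --pt "0 0 0 0 0 0 0" --pt "0 0 0 0 0 0 0" --pt "0 0 0 0 0 0 0" --pt "0 0 0 1 0 0 0" --pt "0 0 0 1 0 0 0"

```text
time_s: 27.48
tcp_pos: [0.6493, -0.1689, 0.0392]
ee_rot: [[-0.731, 0.682, -0.001], [0.682, 0.731, 0.0], [0.001, -0.0, -1.0]]
wrist_force: [0.0, 0.1, -0.1]
gripper_width: 0.076
gripper_force: 0.0
```

Call:
drive_tool --pt "0 0 0 2 0 0 0" --pt "0 0 0 2 0 0 0" --pt "0 0 0 3 0 0 0" --pt "0 0 0 4 0 0 0" --pt "0 0 0 5 0 0 0"

```text
time_s: 27.9
tcp_pos: [0.6497, -0.1689, 0.0558]
ee_rot: [[-0.732, 0.682, -0.001], [0.682, 0.732, 0.0], [0.001, -0.0, -1.0]]
wrist_force: [-0.1, -0.2, 0.1]
gripper_width: 0.01
gripper_force: 0.0
```

Call:
drive_tool --pt "75 0 0 25 0 0 0" --pt "75 0 0 30 0 0 0" --pt "75 0 0 30 0 0 0" --pt "75 0 0 20 0 0 0" --pt "75 0 0 0 0 0 0"

```text
time_s: 28.32
tcp_pos: [0.653, -0.1696, 0.1677]
ee_rot: [[-0.732, 0.681, 0.011], [0.681, 0.732, -0.002], [-0.01, 0.006, -1.0]]
wrist_force: [0.7, 0.2, 0.8]
gripper_width: 0.298
gripper_force: 0.0
```

```bash
python3 - <<'E'
from h import *
s=sense(); print(s["time_s"],s["tcp_pos"],s["gripper_width"])
w=capture("wrist"); save(w,"w12"); W=world(w,s); print(rect(W,(.651,-.168),.08,.034,.048),rect(W,(.651,-.168),.08,.02,.06))
a=capture("top"); W=world(a)
for d in masks_of("bridge_0_c",a): 
    p=W[d["region"]]; print(d["p"],d["xy"],np.nanmedian(p,0))
E
```

```text
28.3167 [ 0.653 -0.17   0.168] 0.2984690300971951
{'n': 3293, 'c': array([ 650.5, -168.8]), 'size': array([44.1, 85.9]), 'longdeg': 136.7, 'z': np.float64(40.6)} {'n': 3361, 'c': array([ 650.5, -168.7]), 'size': array([44.1, 86. ]), 'longdeg': 136.7, 'z': np.float64(40.6)}
0.78 [382.4, 251.6] [ 0.479 -0.311  0.04 ]
```

The bridge is unmoved, so the fingers closed over its top: the tips reach less far below the TCP than stated. Go lower, to TCP 26 mm.

Call:
drive_tool --pt "75 -2 1 -20 0 0 0" --pt "75 0 0 -30 0 0 0" --pt "75 0 0 -30 0 0 0" --pt "75 0 0 0 0 0 0" --pt "75 0 0 0 0 0 0"

```text
time_s: 28.88
tcp_pos: [0.646, -0.168, 0.078]
ee_rot: [[-0.732, 0.682, -0.007], [0.682, 0.732, -0.0], [0.005, -0.005, -1.0]]
wrist_force: [-0.2, -0.6, 0.5]
gripper_width: 0.728
gripper_force: 0.0
```

Call:
drive_tool --pt "75 0 0 -20 0 0 0" --pt "75 0 0 -20 0 0 0" --pt "75 0 0 -12 0 0 0" --pt "75 0 0 -6 0 0 0" --pt "75 0 0 0 0 0 0"

```text
time_s: 29.3
tcp_pos: [0.6477, -0.168, 0.0222]
ee_rot: [[-0.732, 0.682, -0.001], [0.682, 0.732, -0.0], [0.001, -0.001, -1.0]]
wrist_force: [0.8, -0.2, 0.5]
gripper_width: 0.752
gripper_force: 0.0
```

Call:
drive_tool --pt "75 2.5 -0.5 2 0 0 0" --pt "0 0 0 0 0 0 0" --pt "0 0 0 0 0 0 0" --pt "0 0 0 0 0 0 0" --pt "0 0 0 0 0 0 0"

```text
time_s: 29.72
tcp_pos: [0.6507, -0.1685, 0.0254]
ee_rot: [[-0.732, 0.682, 0.001], [0.682, 0.732, -0.0], [-0.001, 0.001, -1.0]]
wrist_force: [-0.9, 0.0, 0.4]
gripper_width: 0.528
gripper_force: 0.0
```

Call:
drive_tool --pt "0 0 0 0 0 0 0" --pt "0 0 0 0 0 0 0" --pt "0 0 0 0 0 0 0" --pt "0 0 0 0 0 0 0" --pt "0 0 0 1 0 0 0"

```text
time_s: 30.13
tcp_pos: [0.6504, -0.1684, 0.0255]
ee_rot: [[-0.732, 0.682, 0.0], [0.682, 0.732, 0.0], [0.0, 0.0, -1.0]]
wrist_force: [0.5, -0.1, -2.7]
gripper_width: 0.497
gripper_force: 30.0
```

Call:
drive_tool --pt "0 0 0 2 0 0 0" --pt "0 0 0 2 0 0 0" --pt "0 0 0 3 0 0 0" --pt "0 0 0 4 0 0 0" --pt "0 0 0 5 0 0 0"

```text
time_s: 30.55
tcp_pos: [0.6497, -0.1686, 0.0413]
ee_rot: [[-0.731, 0.682, -0.002], [0.682, 0.731, 0.0], [0.001, -0.001, -1.0]]
wrist_force: [0.4, 1.1, -4.2]
gripper_width: 0.501
gripper_force: 30.0
```

Call:
drive_tool --pt "0 0 0 20 0 0 0" --pt "0 0 0 25 0 0 0" --pt "0 0 0 30 0 0 0" --pt "0 -10 10 30 0 0 0" --pt "0 -28 26 0 0 0 0.112"

```text
time_s: 30.97
tcp_pos: [0.6195, -0.1351, 0.1545]
ee_rot: [[-0.803, 0.595, 0.018], [0.595, 0.804, -0.004], [-0.017, 0.008, -1.0]]
wrist_force: [2.5, 1.8, -3.2]
gripper_width: 0.499
gripper_force: 30.0
```

Call:
drive_tool --pt "0 -28 28 0 0 0 0.112" --pt "0 -28 28 0 0 0 0.112" --pt "0 -20 34 0 0 0 0.112" --pt "0 -12 38 0 0 0 0.112" --pt "0 0 38 0 0 0 0.112"

```text
time_s: 31.38
tcp_pos: [0.5209, 0.034, 0.1476]
ee_rot: [[-0.997, 0.074, -0.001], [0.074, 0.997, 0.0], [0.001, 0.0, -1.0]]
wrist_force: [1.8, 0.2, -3.6]
gripper_width: 0.5
gripper_force: 30.0
```

Call:
drive_tool --pt "0 0 38 0 0 0 0.112" --pt "0 0 38 0 0 0 0.112" --pt "0 0 38 0 0 0 0" --pt "0 0 30 0 0 0 0" --pt "0 0 0 0 0 0 0"

```text
time_s: 31.8
tcp_pos: [0.5252, 0.1828, 0.1476]
ee_rot: [[-0.989, -0.151, 0.003], [-0.151, 0.989, 0.003], [-0.004, 0.002, -1.0]]
wrist_force: [0.4, -0.9, -3.2]
gripper_width: 0.5
gripper_force: 30.0
```

Call:
drive_tool --pt "0 0 0 0 0 0 0"

```text
time_s: 31.88
tcp_pos: [0.5241, 0.1791, 0.1471]
ee_rot: [[-0.989, -0.148, 0.0], [-0.148, 0.989, 0.0], [-0.0, 0.0, -1.0]]
wrist_force: [-0.6, -0.3, -3.6]
gripper_width: 0.505
gripper_force: 30.0
```

Call:
drive_tool --pt "0 -1 13.5 -5 0 0 0" --pt "0 0 0 -25 0 0 0" --pt "0 0 0 -25 0 0 0" --pt "0 0 0 0 0 0 0" --pt "0 0 0 0 0 0 0"

```text
time_s: 32.3
tcp_pos: [0.5226, 0.1895, 0.0909]
ee_rot: [[-0.99, -0.144, -0.003], [-0.144, 0.99, -0.003], [0.003, -0.002, -1.0]]
wrist_force: [0.6, -0.6, -3.2]
gripper_width: 0.502
gripper_force: 30.0
```

Call:
drive_tool --pt "0 0 1 -20 0 0 0" --pt "0 0 0 -17 0 0 0" --pt "0 0 0 -12 0 0 0" --pt "0 0 0 -7 0 0 0" --pt "0 0 0 0 0 0 0"

```text
time_s: 32.72
tcp_pos: [0.5236, 0.1916, 0.0358]
ee_rot: [[-0.989, -0.145, -0.0], [-0.145, 0.989, -0.0], [0.0, -0.0, -1.0]]
wrist_force: [0.4, 0.3, -3.4]
gripper_width: 0.502
gripper_force: 30.0
```

Call:
drive_tool --pt "0 0 0 -3 0 0 0" --pt "56 0 0 0 0 0 0" --pt "56 0 0 0 0 0 0" --pt "56 0 0 0 0 0 0" --pt "56 0 0 15 0 0 0"

```text
time_s: 33.13
tcp_pos: [0.5224, 0.1914, 0.0467]
ee_rot: [[-0.989, -0.145, -0.003], [-0.145, 0.989, -0.002], [0.003, -0.001, -1.0]]
wrist_force: [-1.1, -0.4, -0.7]
gripper_width: 0.556
gripper_force: 0.0
```

Call:
drive_tool --pt "56 0 0 25 0 0 0" --pt "75 0 0 30 0 0 0" --pt "75 0 0 30 0 0 0" --pt "75 -4 -38 10 0 0 0" --pt "75 -4 -38 10 0 0 0"

```text
time_s: 33.55
tcp_pos: [0.5168, 0.1171, 0.1559]
ee_rot: [[-0.989, -0.149, 0.006], [-0.149, 0.989, 0.003], [-0.006, 0.002, -1.0]]
wrist_force: [1.1, -0.5, -0.6]
gripper_width: 0.727
gripper_force: 0.0
```

Call:
drive_tool --pt "75 -3 -39 0 0 0 -0.092" --pt "75 -3 -39 0 0 0 -0.092" --pt "75 -3 -39 0 0 0 -0.092" --pt "75 -3 -39 0 0 0 -0.092" --pt "75 -3 -39 0 0 0 -0.092"

```text
time_s: 33.97
tcp_pos: [0.5005, -0.0807, 0.1542]
ee_rot: [[-0.95, 0.313, 0.003], [0.313, 0.95, 0.0], [-0.003, 0.001, -1.0]]
wrist_force: [1.0, -0.5, 0.3]
gripper_width: 0.75
gripper_force: 0.0
```

Call:
drive_tool --pt "75 -3 -39 0 0 0 0" --pt "75 -3 -39 0 0 0 0" --pt "75 -3 -39 0 0 0 0" --pt "75 -3 -39 0 0 0 0" --pt "75 -3 -39 0 0 0 0"

```text
time_s: 34.38
tcp_pos: [0.4854, -0.2761, 0.1541]
ee_rot: [[-0.951, 0.309, 0.002], [0.309, 0.951, -0.001], [-0.003, -0.0, -1.0]]
wrist_force: [0.5, 1.2, 0.3]
gripper_width: 0.751
gripper_force: 0.0
```

Call:
drive_tool --pt "75 -3 -30 0 0 0 0" --pt "75 0 0 0 0 0 0" --pt "75 0 0 0 0 0 0"

```text
time_s: 34.63
tcp_pos: [0.4822, -0.3056, 0.1534]
ee_rot: [[-0.95, 0.312, 0.001], [0.312, 0.95, -0.001], [-0.001, -0.0, -1.0]]
wrist_force: [-0.2, 0.8, 0.5]
gripper_width: 0.754
gripper_force: 0.0
```

```bash
python3 - <<'E'
from h import *
s=sense(); print(s["time_s"],s["tcp_pos"],np.degrees(np.arctan2(s["ee_rot"][1][1],s["ee_rot"][0][1])))
w=capture("wrist"); W=world(w,s); print(rect(W,(.481,-.315),.065,.034,.048))
a=capture("top"); W=world(a); print(rect(W,(.481,-.315),.065,.034,.048))
for c in [(.5315,.129),(.5235,.192)]: print("tray",rect(W,c,.035,.0405,.06))
im=cv2.resize(a["frame"][195:285,110:250],(700,450)); cv2.imwrite("pics/c13.png",im[...,::-1])
E
```

```text
34.6333 [ 0.482 -0.306  0.153] 71.81714912363158
{'n': 3531, 'c': array([ 481.2, -316. ]), 'size': array([44.1, 85.5]), 'longdeg': 162.2, 'z': np.float64(40.6)}
{'n': 160, 'c': array([ 469.6, -310.4]), 'size': array([44.6, 61.6]), 'longdeg': 162.4, 'z': np.float64(40.0)}
tray {'n': 250, 'c': array([531.3, 128.6]), 'size': array([44., 69.]), 'longdeg': 8.3, 'z': np.float64(45.0)}
tray {'n': 245, 'c': array([523.5, 191.7]), 'size': array([44.1, 68. ]), 'longdeg': 9.7, 'z': np.float64(45.1)}
```

View pics/c13.png

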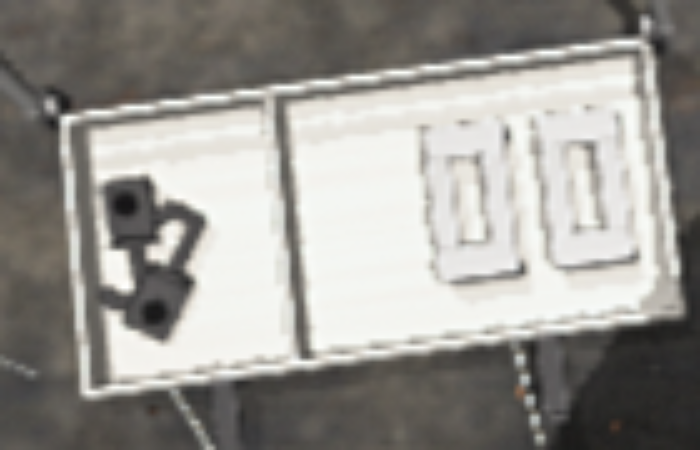

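Two bridges sit neatly at (580,190) and (475,200) in the large compartment, and both hooks are in the small one. Now the last bridge.

Call:
drive_tool --pt "75 -0.5 -10 -15 0 0 0" --pt "75 0 0 -25 0 0 0" --pt "75 0 0 -25 0 0 0" --pt "75 0 0 0 0 0 0" --pt "75 0 0 0 0 0 0"

```text
time_s: 35.15
tcp_pos: [0.4817, -0.3128, 0.0874]
ee_rot: [[-0.952, 0.307, -0.002], [0.307, 0.952, 0.0], [0.002, -0.0, -1.0]]
wrist_force: [0.0, 0.2, -0.2]
gripper_width: 0.75
gripper_force: 0.0
```

Call:
drive_tool --pt "75 0 0 -20 0 0 0" --pt "75 0 0 -20 0 0 0" --pt "75 0 0 -15 0 0 0" --pt "75 0 0 -8 0 0 0" --pt "75 0 0 0 0 0 0"

```text
time_s: 35.57
tcp_pos: [0.4821, -0.3135, 0.0247]
ee_rot: [[-0.951, 0.308, -0.001], [0.308, 0.951, 0.0], [0.001, -0.0, -1.0]]
wrist_force: [0.9, 0.6, -0.7]
gripper_width: 0.753
gripper_force: 0.0
```

Call:
drive_tool --pt "75 0 0 0 0 0 0"

```text
time_s: 35.65
tcp_pos: [0.483, -0.3141, 0.0261]
ee_rot: [[-0.951, 0.308, 0.002], [0.308, 0.951, -0.001], [-0.002, -0.0, -1.0]]
wrist_force: [0.2, -0.6, 0.1]
gripper_width: 0.751
gripper_force: 0.0
```

Call:
drive_tool --pt "0 -1 -1.5 0 0 0 0" --pt "0 0 0 0 0 0 0" --pt "0 0 0 0 0 0 0" --pt "0 0 0 0 0 0 0" --pt "0 0 0 0 0 0 0"

```text
time_s: 36.07
tcp_pos: [0.4813, -0.3155, 0.0254]
ee_rot: [[-0.951, 0.309, 0.001], [0.309, 0.951, -0.0], [-0.001, 0.0, -1.0]]
wrist_force: [0.4, 2.2, 2.9]
gripper_width: 0.498
gripper_force: 30.0
```

Call:
drive_tool --pt "0 0 0 0 0 0 0" --pt "0 0 0 0 0 0 0" --pt "0 0 0 0 0 0 0" --pt "0 0 0 0 0 0 0" --pt "0 0 0 1 0 0 0"

```text
time_s: 36.48
tcp_pos: [0.4807, -0.3154, 0.0255]
ee_rot: [[-0.951, 0.309, -0.0], [0.309, 0.951, 0.0], [0.0, 0.0, -1.0]]
wrist_force: [0.5, -0.1, -2.9]
gripper_width: 0.497
gripper_force: 30.0
```

Call:
drive_tool --pt "0 0 0 2 0 0 0" --pt "0 0 0 2 0 0 0" --pt "0 0 0 3 0 0 0" --pt "0 0 0 4 0 0 0" --pt "0 0 0 5 0 0 0"

```text
time_s: 36.9
tcp_pos: [0.4805, -0.3154, 0.0417]
ee_rot: [[-0.951, 0.309, -0.001], [0.309, 0.951, 0.0], [0.001, 0.0, -1.0]]
wrist_force: [0.2, 0.1, -2.9]
gripper_width: 0.498
gripper_force: 30.0
```

Call:
drive_tool --pt "0 0 0 20 0 0 0" --pt "0 0 0 25 0 0 0" --pt "0 0 0 30 0 0 0" --pt "0 0 20 30 0 0 0" --pt "0 3 38 0 0 0 0"

```text
time_s: 37.32
tcp_pos: [0.4878, -0.2608, 0.1537]
ee_rot: [[-0.95, 0.312, 0.013], [0.312, 0.95, -0.006], [-0.014, -0.002, -1.0]]
wrist_force: [2.0, 0.9, -1.6]
gripper_width: 0.503
gripper_force: 30.0
```

Call:
drive_tool --pt "0 3 39 0 0 0 0.092" --pt "0 3 39 0 0 0 0.092" --pt "0 3 39 0 0 0 0.092" --pt "0 3 39 0 0 0 0.092" --pt "0 3 39 0 0 0 0.092"

```text
time_s: 37.73
tcp_pos: [0.4986, -0.0607, 0.1474]
ee_rot: [[-0.989, -0.149, 0.001], [-0.149, 0.989, 0.0], [-0.001, 0.0, -1.0]]
wrist_force: [1.6, -0.6, -2.8]
gripper_width: 0.498
gripper_force: 30.0
```

Call:
drive_tool --pt "0 3 39 0 0 0 0" --pt "0 3 39 0 0 0 0" --pt "0 3 39 0 0 0 0" --pt "0 3 39 0 0 0 0" --pt "0 3 39 0 0 0 0"

```text
time_s: 38.15
tcp_pos: [0.5135, 0.1344, 0.1474]
ee_rot: [[-0.989, -0.146, 0.001], [-0.146, 0.989, 0.0], [-0.001, 0.0, -1.0]]
wrist_force: [1.0, -0.4, -2.3]
gripper_width: 0.499
gripper_force: 30.0
```

Call:
drive_tool --pt "0 3 39 0 0 0 0" --pt "0 0 39 0 0 0 0" --pt "0 0 30 0 0 0 0" --pt "0 0 0 0 0 0 0" --pt "0 0 0 0 0 0 0"

```text
time_s: 38.57
tcp_pos: [0.5165, 0.2421, 0.1467]
ee_rot: [[-0.989, -0.148, -0.0], [-0.148, 0.989, -0.0], [0.0, -0.0, -1.0]]
wrist_force: [0.2, -0.9, -2.5]
gripper_width: 0.501
gripper_force: 30.0
```

Call:
drive_tool --pt "0 -2 12.5 -5 0 0 0" --pt "0 0 0 -25 0 0 0" --pt "0 0 0 -25 0 0 0" --pt "0 0 0 0 0 0 0" --pt "0 0 0 0 0 0 0"

```text
time_s: 38.98
tcp_pos: [0.5142, 0.2515, 0.0908]
ee_rot: [[-0.99, -0.144, -0.003], [-0.144, 0.99, -0.003], [0.003, -0.002, -1.0]]
wrist_force: [0.5, 0.5, -2.3]
gripper_width: 0.502
gripper_force: 30.0
```

Call:
drive_tool --pt "0 0 1 -20 0 0 0" --pt "0 0 0 -17 0 0 0" --pt "0 0 0 -12 0 0 0" --pt "0 0 0 -7 0 0 0" --pt "0 0 0 0 0 0 0"

```text
time_s: 39.4
tcp_pos: [0.5151, 0.2536, 0.0358]
ee_rot: [[-0.989, -0.145, -0.0], [-0.145, 0.989, -0.001], [0.0, -0.0, -1.0]]
wrist_force: [-0.3, -0.6, -2.5]
gripper_width: 0.498
gripper_force: 30.0
```

Call:
drive_tool --pt "0 0 0 -3 0 0 0" --pt "56 0 0 0 0 0 0" --pt "56 0 0 0 0 0 0" --pt "56 0 0 0 0 0 0" --pt "56 0 0 15 0 0 0"

```text
time_s: 39.82
tcp_pos: [0.5137, 0.2532, 0.0464]
ee_rot: [[-0.989, -0.145, -0.003], [-0.145, 0.989, -0.002], [0.003, -0.002, -1.0]]
wrist_force: [-0.7, 0.0, -1.0]
gripper_width: 0.561
gripper_force: 0.0
```

Call:
drive_tool --pt "56 0 0 25 0 0 0" --pt "56 0 0 30 0 0 0" --pt "56 0 0 30 0 0 0" --pt "50 -30 0 20 0 0 0" --pt "50 -30 0 10 0 0 0"

```text
time_s: 40.23
tcp_pos: [0.4566, 0.2553, 0.1666]
ee_rot: [[-0.99, -0.144, 0.006], [-0.144, 0.99, 0.005], [-0.007, 0.004, -1.0]]
wrist_force: [-0.6, 0.5, 1.2]
gripper_width: 0.517
gripper_force: 0.0
```

```bash
python3 - <<'E'
from h import *
s=sense(); print(s["time_s"],s["tcp_pos"],s["joints"])
b=capture("side"); W=world(b); v,u=np.mgrid[0:420,0:560]
w=capture("wrist"); Ww=world(w,s)
for c in [(.5315,.129),(.5235,.192),(.514,.254)]: print("tray",rect(W,c,.035,.0405,.06),rect(Ww,c,.035,.0405,.06))
m=(W[...,2]>.23)&(W[...,2]<.275)&(W[...,0]>.58)&(W[...,0]<.72)&(W[...,1]>0)&(W[...,1]<.5)&(u>250)
p=W[m]; print("bar",len(p),p.min(0),p.max(0),np.median(p,0))
a=capture("top"); W=world(a)
m=(W[...,2]>.23)&(W[...,2]<.275)&(W[...,0]>.58)&(W[...,0]<.72)&(W[...,1]>0)&(W[...,1]<.5)
p=W[m]; print("bar",len(p),p.min(0),p.max(0),np.median(p,0)); k=np.polyfit(p[:,1],p[:,0],1); print(k,np.polyval(k,[.15,.2,.26]))
E
```

```text
40.2333 [0.457 0.255 0.167] [  47.037   14.736  -18.712    0.083  -56.127 -128.797]
tray {'n': 118, 'c': array([531.1, 127.8]), 'size': array([49.3, 67.3]), 'longdeg': 7.1, 'z': np.float64(44.5)} {'n': 913, 'c': array([514.5, 126.1]), 'size': array([35. , 45.6]), 'longdeg': 97.0, 'z': np.float64(44.1)}
tray {'n': 114, 'c': array([522.6, 190.7]), 'size': array([49.8, 67. ]), 'longdeg': 6.0, 'z': np.float64(43.9)} {'n': 1046, 'c': array([514.1, 181.7]), 'size': array([41.4, 64.4]), 'longdeg': 149.0, 'z': np.float64(44.1)}
tray {'n': 100, 'c': array([514.8, 252.8]), 'size': array([48., 66.]), 'longdeg': 4.8, 'z': np.float64(43.4)} {'n': 1773, 'c': array([511.7, 253.2]), 'size': array([43.4, 64.8]), 'longdeg': 8.3, 'z': np.float64(44.1)}
bar 194 [0.605 0.082 0.23 ] [0.667 0.442 0.256] [0.641 0.23  0.251]
bar 676 [0.603 0.086 0.23 ] [0.665 0.444 0.258] [0.635 0.266 0.252]
[-0.145  0.674] [0.652 0.645 0.636]
```

All three bridges are in. The bail stands at about 1.76 rad with its bar at (635, 265, 247). I'll grip the bar with the jaws turned along tray x and swing it down the arc.

Call:
drive_tool --pt "50 0 0 27 0 0 0.1" --pt "50 0 0 27 0 0 0.12" --pt "50 0 0 27 0 0 0.12" --pt "50 0 0 27 0 0 0.12" --pt "50 0 0 27 0 0 0.12"

```text
time_s: 40.8
tcp_pos: [0.4555, 0.2539, 0.299]
ee_rot: [[-0.744, -0.668, 0.0], [-0.668, 0.744, -0.0], [-0.0, -0.0, -1.0]]
wrist_force: [-0.1, 0.9, -0.2]
gripper_width: 0.501
gripper_force: 0.0
```

Call:
drive_tool --pt "50 15 1 0 0 0 0.12" --pt "50 15 1 0 0 0 0.12" --pt "50 20 1 0 0 0 0.12" --pt "50 20 1 0 0 0 0.12" --pt "50 20 1 0 0 0 0.12"

```text
time_s: 41.22
tcp_pos: [0.5465, 0.2589, 0.2975]
ee_rot: [[-0.237, -0.971, 0.0], [-0.971, 0.237, -0.0], [0.0, -0.0, -1.0]]
wrist_force: [-0.7, 0.7, -0.2]
gripper_width: 0.505
gripper_force: 0.0
```

Call:
drive_tool --pt "50 20 1 0 0 0 0.12" --pt "50 20 1 0 0 0 0.12" --pt "50 20 1 0 0 0 0.12" --pt "50 20 1 0 0 0 0.031" --pt "50 0 0 0 0 0 0"

```text
time_s: 41.63
tcp_pos: [0.6283, 0.2626, 0.2952]
ee_rot: [[0.144, -0.99, -0.001], [-0.99, -0.144, -0.002], [0.001, 0.001, -1.0]]
wrist_force: [0.5, -0.3, -0.9]
gripper_width: 0.498
gripper_force: 0.0
```

Call:
drive_tool --pt "50 0 0 0 0 0 0"

```text
time_s: 41.72
tcp_pos: [0.626, 0.2626, 0.2959]
ee_rot: [[0.143, -0.99, -0.002], [-0.99, -0.143, -0.001], [0.001, 0.002, -1.0]]
wrist_force: [-0.5, 0.7, -0.6]
gripper_width: 0.5
gripper_force: 0.0
```

Call:
drive_tool --pt "50 9.5 2 0 0 0 0" --pt "50 0 0 0 0 0 0" --pt "50 0 0 -20 0 0 0" --pt "50 0 0 -20 0 0 0" --pt "50 0 0 -15 0 0 0"

```text
time_s: 42.13
tcp_pos: [0.6332, 0.2649, 0.2416]
ee_rot: [[0.145, -0.989, -0.001], [-0.989, -0.145, -0.0], [-0.0, 0.001, -1.0]]
wrist_force: [0.1, -1.0, -0.2]
gripper_width: 0.498
gripper_force: 0.0
```

Call:
drive_tool --pt "50 0 0 0 0 0 0" --pt "50 0 0 0 0 0 0"

```text
time_s: 42.3
tcp_pos: [0.6337, 0.2648, 0.2425]
ee_rot: [[0.146, -0.989, -0.001], [-0.989, -0.146, -0.001], [0.001, 0.001, -1.0]]
wrist_force: [0.0, -0.5, 0.4]
gripper_width: 0.503
gripper_force: 0.0
```

Call:
drive_tool --pt "0 0 0 0 0 0 0" --pt "0 0 0 0 0 0 0" --pt "0 0 0 0 0 0 0" --pt "0 0 0 0 0 0 0" --pt "0 0 0 0 0 0 0"

```text
time_s: 42.72
tcp_pos: [0.6345, 0.2651, 0.2434]
ee_rot: [[0.145, -0.989, 0.001], [-0.989, -0.145, 0.001], [-0.0, -0.001, -1.0]]
wrist_force: [-0.3, 0.1, 0.6]
gripper_width: 0.203
gripper_force: 0.0
```

Call:
drive_tool --pt "0 0 0 0 0 0 0" --pt "0 0 0 0 0 0 0" --pt "0 0 0 0 0 0 0"

```text
time_s: 42.97
tcp_pos: [0.6353, 0.2652, 0.2435]
ee_rot: [[0.145, -0.989, 0.002], [-0.989, -0.145, 0.001], [-0.0, -0.003, -1.0]]
wrist_force: [2.0, -0.1, 1.5]
gripper_width: 0.102
gripper_force: 30.0
```

Call:
drive_tool --pt "0 -11.8 -1.7 1.8 0 0 0" --pt "0 -11.8 -1.7 1.2 0 0 0" --pt "0 -11.9 -1.7 0.4 0 0 0" --pt "0 -11.9 -1.7 0 0 0 0" --pt "0 0 0 0 0 0 0"

```text
time_s: 43.38
tcp_pos: [0.586, 0.2581, 0.2475]
ee_rot: [[0.146, -0.989, 0.001], [-0.989, -0.146, 0.001], [-0.001, -0.001, -1.0]]
wrist_force: [-0.4, 0.1, 3.8]
gripper_width: 0.104
gripper_force: 30.0
```

Call:
drive_tool --pt "0 0 0 0 0 0 0"

```text
time_s: 43.47
tcp_pos: [0.5867, 0.2582, 0.2475]
ee_rot: [[0.146, -0.989, 0.001], [-0.989, -0.146, 0.0], [-0.0, -0.001, -1.0]]
wrist_force: [-1.1, 0.1, 5.9]
gripper_width: 0.101
gripper_force: 30.0
```

Call:
drive_tool --pt "0 -22.5 -3.3 -2.6 0 0 0" --pt "0 -23.2 -3.4 -5.4 0 0 0" --pt "0 -22.4 -3.3 -8.1 0 0 0" --pt "0 -21.3 -3.1 -10.9 0 0 0" --pt "0 0 0 0 0 0 0"

```text
time_s: 43.88
tcp_pos: [0.4937, 0.2451, 0.2174]
ee_rot: [[0.146, -0.989, -0.005], [-0.989, -0.146, 0.001], [-0.002, 0.005, -1.0]]
wrist_force: [-4.3, 3.0, 0.4]
gripper_width: 0.106
gripper_force: 30.0
```

Call:
drive_tool --pt "0 0 0 0 0 0 0"

```text
time_s: 43.97
tcp_pos: [0.4952, 0.2453, 0.2182]
ee_rot: [[0.146, -0.989, -0.005], [-0.989, -0.146, -0.001], [-0.0, 0.005, -1.0]]
wrist_force: [-4.3, 1.7, 3.2]
gripper_width: 0.101
gripper_force: 30.0
```

Call:
drive_tool --pt "0 -18.5 -2.7 -12.5 0 0 0" --pt "0 -18.1 -2.6 -15.4 0 0 0" --pt "0 -16.2 -2.4 -17.6 0 0 0" --pt "0 -14 -2 -19.5 0 0 0" --pt "0 0 0 0 0 0 0"

```text
time_s: 44.38
tcp_pos: [0.4287, 0.2358, 0.1509]
ee_rot: [[0.145, -0.989, -0.003], [-0.989, -0.145, 0.001], [-0.001, 0.003, -1.0]]
wrist_force: [-0.8, 3.7, -3.9]
gripper_width: 0.104
gripper_force: 30.0
```

Call:
drive_tool --pt "0 0 0 0 0 0 0"

```text
time_s: 44.47
tcp_pos: [0.4296, 0.236, 0.1524]
ee_rot: [[0.146, -0.989, -0.003], [-0.989, -0.146, -0.0], [-0.0, 0.003, -1.0]]
wrist_force: [-2.2, 3.7, -3.9]
gripper_width: 0.103
gripper_force: 30.0
```

Call:
drive_tool --pt "0 -11.5 -1.7 -19.5 0 0 0" --pt "0 -9 -1.3 -22.3 0 0 0" --pt "0 -6.2 -0.9 -23.3 0 0 0" --pt "0 -3.5 -0.5 -22 0 0 0" --pt "0 0 0 0 0 0 0"

```text
time_s: 44.88
tcp_pos: [0.4, 0.2316, 0.0642]
ee_rot: [[0.145, -0.989, -0.002], [-0.989, -0.145, -0.001], [0.0, 0.002, -1.0]]
wrist_force: [-3.2, 6.0, -2.5]
gripper_width: 0.105
gripper_force: 30.0
```

Call:
drive_tool --pt "0 0 0 0 0 0 0"

```text
time_s: 44.97
tcp_pos: [0.4002, 0.2316, 0.0656]
ee_rot: [[0.145, -0.989, -0.003], [-0.989, -0.145, -0.001], [0.001, 0.003, -1.0]]
wrist_force: [-2.4, 5.3, -2.9]
gripper_width: 0.103
gripper_force: 30.0
```

Call:
drive_tool --pt "0 -0.7 0 -7 0 0 0" --pt "0 0 0 -6 0 0 0" --pt "0 0 0 -4 0 0 0" --pt "0 0 0 0 0 0 0"

```text
time_s: 45.3
tcp_pos: [0.3991, 0.2314, 0.0489]
ee_rot: [[0.144, -0.99, -0.003], [-0.99, -0.144, -0.001], [0.001, 0.003, -1.0]]
wrist_force: [-5.2, 5.2, -2.2]
gripper_width: 0.099
gripper_force: 30.0
```

Call:
drive_tool --pt "0 0 0 -2 0 0 0" --pt "0 0 0 -2 0 0 0"

```text
time_s: 45.47
tcp_pos: [0.3991, 0.2314, 0.0456]
ee_rot: [[0.144, -0.99, -0.003], [-0.99, -0.144, -0.001], [0.0, 0.003, -1.0]]
wrist_force: [-7.2, 5.2, 1.6]
gripper_width: 0.103
gripper_force: 30.0
```

Call:
drive_tool --pt "0 0 0 -2 0 0 0" --pt "0 0 0 0 0 0 0"

```text
time_s: 45.63
tcp_pos: [0.3991, 0.2314, 0.0434]
ee_rot: [[0.144, -0.99, -0.003], [-0.99, -0.144, -0.001], [0.001, 0.003, -1.0]]
wrist_force: [-6.0, 4.7, -2.8]
gripper_width: 0.101
gripper_force: 30.0
```

Call:
drive_tool --pt "0 0 0 -2 0 0 0" --pt "0 0 0 0 0 0 0"

```text
time_s: 45.8
tcp_pos: [0.3991, 0.2314, 0.043]
ee_rot: [[0.145, -0.989, -0.003], [-0.989, -0.145, -0.002], [0.001, 0.003, -1.0]]
wrist_force: [-10.5, 3.3, 12.9]
gripper_width: 0.101
gripper_force: 30.0
```

Call:
drive_tool --pt "0 0 0 -2 0 0 0" --pt "0 0 0 0 0 0 0"

```text
time_s: 45.97
tcp_pos: [0.3991, 0.2314, 0.0428]
ee_rot: [[0.146, -0.989, -0.003], [-0.989, -0.146, -0.002], [0.001, 0.003, -1.0]]
wrist_force: [-15.2, 2.2, 29.3]
gripper_width: 0.103
gripper_force: 30.0
```

```bash
python3 - <<'E'
from h import *
s=sense(); print(s["tcp_pos"],s["wrist_force"])
for n in("top","side","wrist"):
    c=capture(n); W=world(c,s)
    d=W-np.array([.515,.248,0]); X=d[...,0]*.9895+d[...,1]*.1445; Y=-d[...,0]*.1445+d[...,1]*.9895
    for lo,hi in((-170,-100),(-80,-20),(20,80),(100,170)):
        m=(abs(X+.118)<.012)&(Y>lo/1000)&(Y<hi/1000)&(W[...,2]>.03)&(W[...,2]<.09)
        if m.sum()>5: print(n,lo,m.sum(),np.percentile(W[m][:,2],[50,90]),np.median(X[m]))
E
```

```text
[0.399 0.231 0.043] [-15.221   2.2    29.326]
top -170 92 [0.055 0.058] -0.1179218329586367
top -80 80 [0.054 0.057] -0.11764395306521469
side -170 40 [0.055 0.056] -0.1169553542904897
side -80 30 [0.054 0.057] -0.11662524904734088
side 20 6 [0.053 0.055] -0.11244584208047619
wrist -170 1399 [0.055 0.056] -0.11777706140596184
wrist -80 2480 [0.055 0.056] -0.11742377749149935
wrist 20 439 [0.055 0.056] -0.11751805522000938
```

The bar is seated: its top is at 55 mm and the force rises to 29 N. Release and withdraw.

Call:
drive_tool --pt "30 0 0 0 0 0 0" --pt "30 0 0 0 0 0 0" --pt "30 0 0 0 0 0 0" --pt "30 0 0 0 0 0 0" --pt "30 0 0 0 0 0 0"

```text
time_s: 46.53
tcp_pos: [0.4, 0.2307, 0.0396]
ee_rot: [[0.145, -0.989, -0.001], [-0.989, -0.145, -0.001], [0.001, 0.001, -1.0]]
wrist_force: [-0.7, 0.3, -0.1]
gripper_width: 0.287
gripper_force: 0.0
```

Call:
drive_tool --pt "30 0 0 5 0 0 0" --pt "30 0 0 15 0 0 0" --pt "30 0 0 30 0 0 0" --pt "30 0 0 35 0 0 0" --pt "30 0 0 35 0 0 0"

```text
time_s: 46.95
tcp_pos: [0.3995, 0.2303, 0.1612]
ee_rot: [[0.145, -0.989, -0.001], [-0.989, -0.145, -0.002], [0.002, 0.002, -1.0]]
wrist_force: [0.4, 2.0, -0.2]
gripper_width: 0.298
gripper_force: 0.0
```

Call:
drive_tool --pt "30 0 -38 20 0 0 0" --pt "30 0 -38 0 0 0 0" --pt "30 0 -38 0 0 0 0" --pt "30 0 -38 0 0 0 0" --pt "30 0 -38 0 0 0 0"

```text
time_s: 47.37
tcp_pos: [0.3993, 0.0405, 0.18]
ee_rot: [[0.146, -0.989, 0.001], [-0.989, -0.146, 0.0], [-0.0, -0.001, -1.0]]
wrist_force: [0.2, 0.6, 0.1]
gripper_width: 0.302
gripper_force: 0.0
```

Call:
drive_tool --pt "30 0 -38 0 0 0 0" --pt "30 0 -38 0 0 0 0" --pt "30 0 0 0 0 0 0"

```text
time_s: 47.62
tcp_pos: [0.3985, -0.0387, 0.1795]
ee_rot: [[0.138, -0.99, -0.002], [-0.99, -0.138, -0.001], [0.001, 0.002, -1.0]]
wrist_force: [0.3, 0.5, -0.1]
gripper_width: 0.297
gripper_force: 0.0
```

```bash
python3 - <<'E'
from h import *
s=sense(); print(s["tcp_pos"],s["time_s"])
for n in("top","side"):
    c=capture(n); W=world(c,s)
    d=W-np.array([.515,.248,0]); X=d[...,0]*.9895+d[...,1]*.1445; Y=-d[...,0]*.1445+d[...,1]*.9895
    for lo,hi in((-170,-100),(-80,-20),(20,80),(100,170)):
        m=(abs(X+.118)<.012)&(Y>lo/1000)&(Y<hi/1000)&(W[...,2]>.03)&(W[...,2]<.09)
        if m.sum()>5: print(n,lo,m.sum(),np.percentile(W[m][:,2],[50,90]),np.median(X[m]))
    if n=="top": cv2.imwrite("pics/end.png",cv2.resize(c["frame"][140:300,90:345],(797,500))[...,::-1])
E
```

```text
[ 0.398 -0.039  0.179] 47.6167
top -170 66 [0.055 0.058] -0.11658260484354344
top -80 81 [0.055 0.058] -0.1178272699856674
top 20 82 [0.056 0.059] -0.11762651391563073
top 100 96 [0.055 0.058] -0.11748813259331767
side -170 43 [0.054 0.057] -0.11638362522708369
side -80 9 [0.054 0.056] -0.12017245250346884
side 20 18 [0.055 0.057] -0.11704615128820506
```

View pics/end.png

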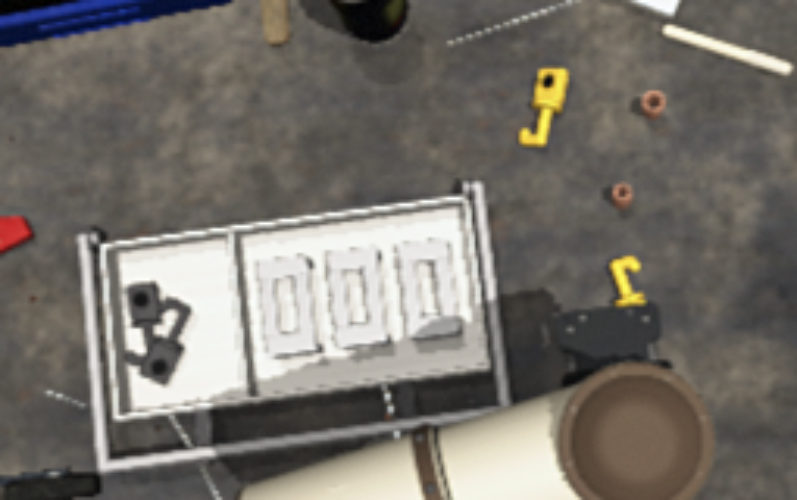

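The picture shows both hooks in the small compartment at (155,330), the three bridges at (290–430,300), and the bail bar down along (105,465)–(500,400). The cups stand where they were.

```bash
python3 -c "
from station import finish_job
print(finish_job())"
```

```text
the job is handed in; nothing more can be done
None
```

I handed the job in at about 48 s of the 210 s: both hook bolts are in the small compartment, all three bridge clamps in the large one, and the bail bar rests in its catches (bar top measured at 55 mm); no verdict came back.

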